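# Fit the toothed platter of a photo turntable and try its pedal

### The job

Get the photo turntable for the miniatures going: take the paint pot off its deck and stand it upright on the cork pad, then fit the fine-toothed platter over the spindle, fully down and flat on its seat with its teeth meshed into the small drive gear - rock it until it drops in, do not force it. With the platter in place press the pedal down to its stop and let it come up again, and leave the other things on the table as they are.

Things in the scene. Friction and masses are not known exactly. Their poses are not given: they have to be found in the camera images.
- turntable: Fixed turntable: plywood deck 150 (x) x 250 (y) x 24 mm high, origin under its centre, z up, may stand turned about z. In its frame: spindle at y +45 mm, small drive gear at y -34 mm (axes 79 mm apart), aluminium pedal past the -y edge. Except for spindle and paint pot nothing on it is taller than about 60 mm.
- seat (a point): Centre of the top of the grey seat ring (44 mm diameter) round the spindle, 36 mm above the table; axes as the turntable's. The centre of the platter's underside belongs here. The spindle, a steel pin of 14 mm diameter with a 10 mm cone at its tip, rises 38 mm above this point.
- pinion (a joint): Turn of the small drive gear, rad, counter-clockwise from above. Where its 10 teeth stand round the axis is not given: see or feel it. Outer/pitch diameter 71/60 mm, teeth 8 mm wide at the pitch circle (gaps 10 mm), 30 to 50 mm above the table, upper edges bevelled. Geared to the pedal (1.2 x its angle): held at its limit clockwise, by the pedal's spring the other way.
- pedal (a joint): Angle of the spring pedal, rad: 0 up (rest) to 0.30 at its stop; springs back. Needs 10 N (rest) to 14 N (stop) at pedal_pad. Hinge along turntable x at y -118 mm, 40 mm above the table; plate 55 mm wide, 6 mm thick, reaching 86 mm out (turntable -y), sloping up 0.22 rad at rest.
- pedal_pad (a point): The place to press: on the pedal's upper face, 66 mm out from the hinge, on its middle line. At rest about 57 mm above the table; it sinks about 20 mm to the stop.
- platter: Platter to fit: grey spur wheel, 16 fine teeth (one along its +x), outer/pitch diameter 107/96 mm, teeth 8 mm wide at the pitch circle, 16 mm thick, 0.15 to 0.3 kg. Origin: centre of underside, z up. Boss on top to hold it by: 52 (x) x 38 (y) mm, 16 to 56 mm above the underside; 17 mm bore through all. Lies flat at the start. Standing on the drive gear's teeth it is 14 mm above its seat.
- coarse_wheel: Not to be used: a wheel like the platter in size, colour and boss, but with 8 coarse teeth. Origin at the centre of its underside. Leave it alone.
- plain_disc: Not to be used: a disc like the platter in size, colour and boss, but with a smooth rim. Origin at the centre of its underside. Leave it alone.
- paint_pot: The paint pot that stands on the deck beside the spindle, where the platter must go: a closed grey jar, 38 mm diameter, 70 mm high, about 0.1 kg. Origin at the centre of its underside. At the start it stands 24 mm above the table, about 48 mm from the spindle on the side away from the drive gear.
- cork_pad: Square cork pad on the table, 90 x 90 x 4 mm, fixed; origin at the centre of its underside.
- figure0: Miniature figure, 27 mm base diameter, about 60 mm tall, standing among the wheels and the pad. Leave standing.
- figure1: Miniature figure of the same size, left and beyond the turntable. Leave standing.
- figure2: Miniature figure of the same size, beyond the turntable. Leave standing.
- tin: Stack of three flat metal tins, 114 x 82 x 64 mm, right front of the table. Leave alone.
- pot_b: Another paint pot, 38 mm diameter, 55 mm high, white, standing on the table near the robot. Leave alone.
- brush: Brush, 170 mm long, lying beyond the turntable. Leave alone.
- nippers: Blue-handled side cutters, 120 mm long, lying at the far left. Leave alone.
There are look-alikes about, which are no part of the job. Leave any pink or purple look-alike of the paint_pot alone. Leave any black look-alike of the platter alone.

How it is judged:
By the outcome, as a careful person would: the job done as asked, in the order asked, and still so for the second after the job is handed in, with the robot touching nothing.
It also fails if it takes over 72 s, if anything falls off the work surface, if the arm or the gripper's body presses on something with over 40 N, if the wrist force passes 120 N, or if a joint passes its speed limit or range.

### The arm

A 6-joint arm with a two-finger parallel gripper is mounted at the origin on the work surface. World frame = base frame: x ahead of the robot, y to its left, z up, the work surface at z = 0. Lengths are in m, angles in rad, forces in N, time in s.
With the tool pointing down it reaches from about 0.3 to 0.875 m from the base axis. Payload 6.4 kg.
Tool frame: the origin (TCP) lies at the very end of the fingers, on their centre line; the grasp point (between the pads) lies 19 mm behind it (ctrl.tcp_to_grasp is the distance from the TCP to the grasp point, in m); z points along the fingers, y is the direction in which the jaws open and shut (so a half turn about z gives the same grasp; the last joint's range is limited). The gripper opens to 85 mm and grips with 20 to 120 N. Pads are 22 mm wide; open, the fingers measure 114 mm over their backs; the gripper's body (76 mm by 85 mm) begins 54 mm behind the grasp point. The pads swing forward as they close: fully open they stand 13 mm farther back than shut.
Start: joints at [-1.527, 0.181, 1.607, -0, 1.354, -0.206], TCP at [0.142, -0.557, 0.231] pointing down, gripper open.
Joint ranges: [-2.99, 2.99], [-0.89, 2.07], [0.3, 2.58], [-1.14, 4.28], [0, 2.63], [-3.12, 3.12]. Speed limits (rad/s): [2.57, 2.57, 3.01, 3.14, 3.14, 3.14].

### API

Orientations are given as a unit quaternion [w, x, y, z].
In Python, from bench import ctrl gives the robot as it stands. The module is installed in compiled form; this text tells all that it offers.
- The arm moves only by the tool drive_tool, never from a script. Its argument "deltas" is a list of rows, each an object with "slide": the shift along the tool's x, y, z as a fraction of full scale, a list of three; "delta_rot": the turn, a rotation vector about the tool's x, y, z as a fraction of full scale, a list of three; "hand": the opening, from 0 (shut) to 1 (fully open). In form: [{"slide": [tx, ty, tz], "delta_rot": [wx, wy, wz], "hand": hand}, ...]. A call has exactly 5 rows; each row shifts and turns the commanded pose from where the row before left it, along the tool's axes as they then stand; what a row does not reach is not made up. Full scale, the value 1, is 50 mm for a shift and 180 degrees for a turn. A row lasts 1/8 s, in which the tool goes at most 62.5 mm and 10.7 degrees, less where a joint would pass 70% of its speed; a pose out of reach is approached as far as the arm can. A call with a number of a shift or a turn outside -1 to 1 is refused whole. A call with a gripper value outside its range is refused whole. The fingers move at their own pace and stop on an object; the grip force is fixed at half the most. Time passes only in rows, so rows that do not move let the fingers close, or fill a call up. It gives the time, the measured TCP pose, the force and the opening at its end, in the units of the state.
- ctrl.get_obs(): the state, without advancing time (a new reading comes with each control period).
- ctrl.camera(name): name is "scene" or "top" or "wrist"; returns a dict with "frame" (420x560x3 uint8, red, green, blue), "mtx" (3x3 intrinsics, pixels), "R" (3x3) and "t" (3): a world point X has camera coordinates R X + t. Camera axes: x right, y down, z forward; pixel columns grow to the right and rows downward; lengths in m; the calibration is good to about 2 mm. The wrist camera is an equidistant fisheye: a pixel r from the principal point sees the ray r / f radians off the axis. A picture is of the moment at which its call begins. There is no depth.
- ctrl.hand_in(): hands the job in, once; it reports no verdict.
The state is a dict: "time_s": time; "q": joint angles; "dq": joint speeds; "joint_efforts": joint torques, N m; "eef_pos": TCP position; "eef_rot": TCP orientation; "wrist_force": force on the tool from outside, world axes, zero at the start; "torque": the same for the moment, N m; "opening": opening from 0.0 (shut) to 1.0 (fully open).
Only numpy, scipy, OpenCV 4.12 (cv2) and the standard library are available. Lean on these libraries where they do the work, as an engineer would, in place of code of your own. Each camera call takes 0.05 s, during which the arm holds its last target.

## Working session

There is one attempt and no reset: what is moved stays moved. The work goes in short steps, Python scripts to look and compute and a tool call to move; the robot and the scene stay as the last step left them, time stands still between calls to the robot, and variables do not carry over. Pictures are saved under pics/ and viewed, and the job is handed in when it is done.

Besides the shell and the picture viewer there is one more tool, called after ">>>" by a JSON object that holds its "op" and its "data", one argument or row to a line. drive_tool: Moves the arm, as the interface text tells. Its arguments: {"type":"object","properties":{"deltas":{"type":"array","items":{"type":"object","properties":{"slide":{"type":"array","items":{"type":"number"}},"delta_rot":{"type":"array","items":{"type":"number"}},"hand":{"type":"number"}}}}},"required":["deltas"]}

```bash
mkdir -p pics
cat > h.py <<'E'
import numpy as np,cv2
from bench import ctrl
def snap(n,f):
    c=ctrl.camera(n); cv2.imwrite('pics/'+f+'.png',c['frame'][:,:,::-1]); np.savez('pics/'+f+'.npz',**c); return c
def load(f): return np.load('pics/'+f+'.npz')
def ray(c,u,v):
    m=c['mtx']; d=np.array([(u-m[0,2])/m[0,0],(v-m[1,2])/m[1,1],1.])
    return -c['R'].T@c['t'], c['R'].T@d
def p2w(c,u,v,z):
    o,d=ray(c,u,v); return o+d*(z-o[2])/d[2]
def proj(c,X):
    x=c['R']@np.array(X)+c['t']; m=c['mtx']; return m[0,0]*x[0]/x[2]+m[0,2], m[1,1]*x[1]/x[2]+m[1,2]
E
python3 - <<'E'
from h import *
for n in ['scene','top','wrist']:
    c=snap(n,n+'0'); print(n,c['mtx'],-c['R'].T@c['t'],c['R'])
print(ctrl.get_obs())
E
```

```text
scene [[389.16171081   0.         283.94030437]
 [  0.         389.16171081 208.54679498]
 [  0.           0.           1.        ]] [ 1.28223495 -0.0882061   0.6154411 ] [[ 0.06134505  0.99802619 -0.01343565]
 [ 0.58106342 -0.04665419 -0.81251996]
 [-0.81154303  0.04203712 -0.58277851]]
top [[420.9278969    0.         276.99271588]
 [  0.         420.9278969  219.7548819 ]
 [  0.           0.           1.        ]] [ 0.43842061 -0.04241902  1.02849701] [[ 5.58722380e-04 -9.99998434e-01  1.67937386e-03]
 [-9.94719188e-01 -7.28129530e-04 -1.02631416e-01]
 [ 1.02632478e-01 -1.61316294e-03 -9.94718036e-01]]
wrist [[325.1922621    0.         275.41503745]
 [  0.         325.1922621  212.06154127]
 [  0.           0.           1.        ]] [ 0.22270014 -0.53748124  0.37202087] [[ 0.24602177 -0.96926249 -0.00187547]
 [-0.91738403 -0.23347747  0.32232719]
 [-0.31285754 -0.07757897 -0.94662647]]
{'time_s': 0.15, 'q': array([-1.52734385e+00,  1.81388737e-01,  1.60777499e+00,  6.08263761e-06,
        1.35377984e+00, -2.06288516e-01]), 'dq': array([-1.25324075e-03, -2.81014101e-03, -3.49116129e-03,  9.81630256e-06,
       -6.86268136e-04,  6.81134934e-04]), 'joint_efforts': array([ 1.31508448e-03, -4.45260143e+01, -3.51691818e+01, -2.19001163e-04,
        5.78875144e-03,  4.67888043e-06]), 'eef_pos': array([ 0.14211973, -0.55673007,  0.23058238]), 'eef_rot': array([-6.72978245e-04,  9.92213660e-01,  1.24545559e-01,  5.78933575e-05]), 'wrist_force': array([ 0.06714853,  0.45708723, -0.41545142]), 'torque': array([0.00395422, 0.00907576, 0.04818005]), 'opening': 0.998559304255296}
```

View pics/scene0.png

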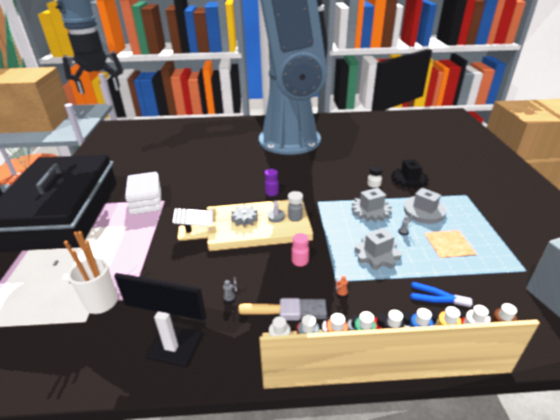

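View pics/top0.png

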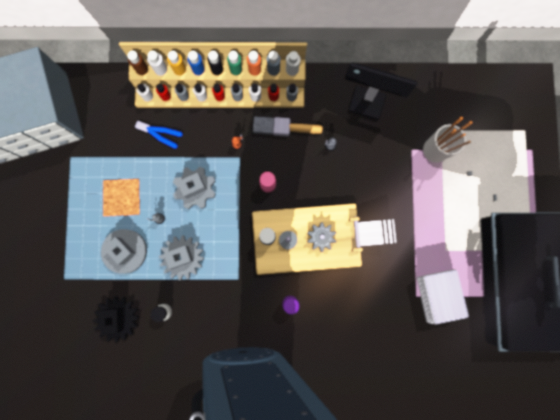

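View pics/wrist0.png

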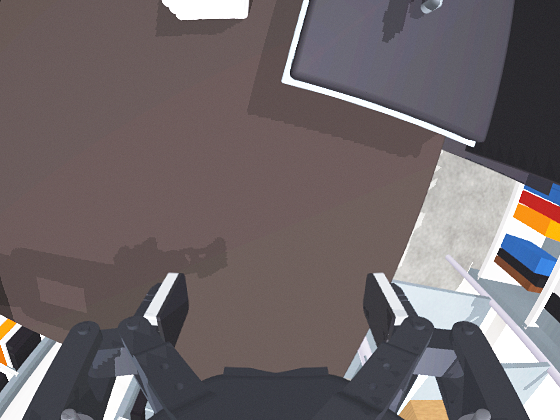

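Run:
```python
from h import *
c=load('top0'); f=c['frame'][:,:,::-1]
cv2.imwrite('pics/zt1.png',cv2.resize(f[190:290,240:400],None,fx=5,fy=5,interpolation=cv2.INTER_CUBIC))
cv2.imwrite('pics/zt2.png',cv2.resize(f[155:335,65:245],None,fx=3.3,fy=3.3,interpolation=cv2.INTER_CUBIC))
c=load('scene0'); f=c['frame'][:,:,::-1]
cv2.imwrite('pics/zs1.png',cv2.resize(f[160:280,165:325],None,fx=5,fy=5,interpolation=cv2.INTER_CUBIC))
```

```text
(no output)
```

View pics/zt1.png

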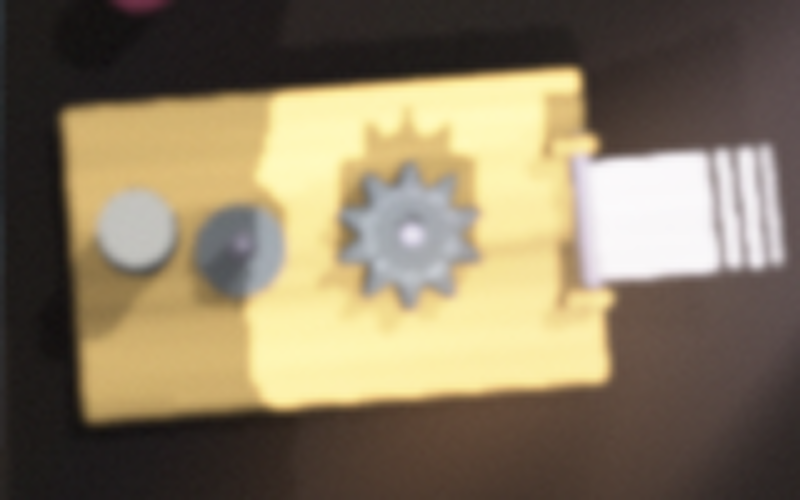

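View pics/zt2.png

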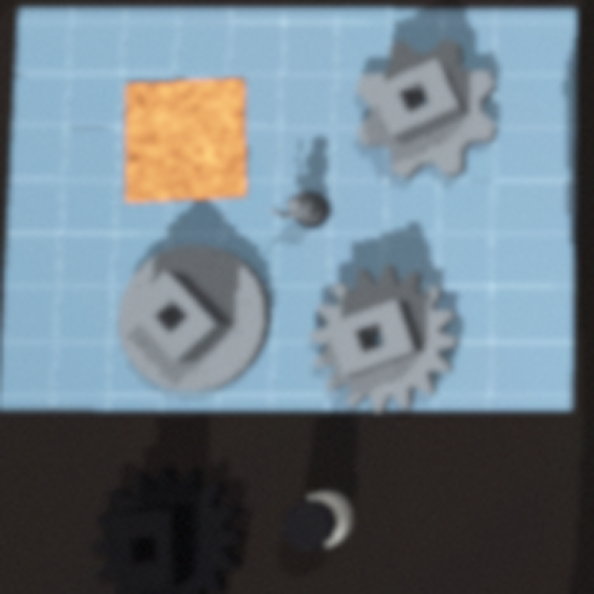

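View pics/zs1.png

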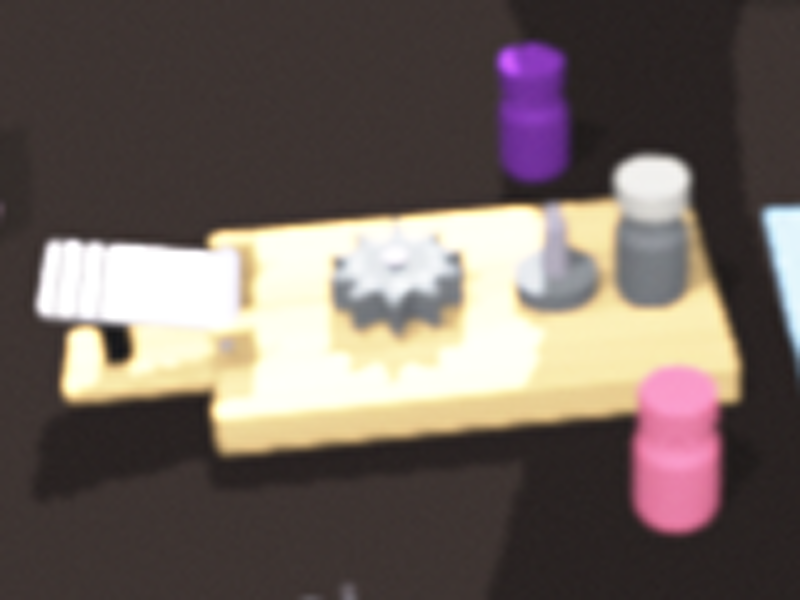

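Run:
```python
from h import *
np.set_printoptions(precision=4,suppress=True)
c=load('top0')
T=lambda x,y,z:p2w(c,240+(x+.5)/5-.5,190+(y+.5)/5-.5,z)[:2]
P=lambda x,y,z:p2w(c,65+(x+.5)/3.3-.5,155+(y+.5)/3.3-.5,z)[:2]
cs=np.array([T(*p,.024) for p in [(62,108),(582,70),(608,382),(88,422)]])
print('corners',cs,cs.mean(0)); print([np.linalg.norm(cs[i]-cs[i-1]) for i in range(4)])
ym=(cs[0]+cs[3]-cs[1]-cs[2]); ym/=np.linalg.norm(ym); print('y axis',ym,'yaw',np.arctan2(-ym[0],ym[1]))
print('pinion',T(411,234,.05),'tip',T(243,241,.074),'seat',T(240,250,.036),'pot',T(137,230,.094))
print('pin from deck',cs.mean(0)-.034*ym,'spindle from deck',cs.mean(0)+.045*ym)
print('pedal end',T(780,208,.062))
b=np.array([P(*p,.056) for p in [(327,331),(405,299),(420,346),(343,378)]])
print('boss',b,b.mean(0),[np.linalg.norm(b[i]-b[i-1]) for i in range(4)],'bore',P(369,337,.056))
d=b[1]+b[2]-b[0]-b[3]; print('boss long ang',np.degrees(np.arctan2(d[1],d[0])))
print('cork',P(186,140,.004), [P(*p,.004) for p in [(125,82),(245,80),(247,198),(126,202)]])
print('figure0',P(310,208,0.03),'wheel coarse',P(413,97,.056),'plain',P(172,317,.056))
c2=load('scene0')
S=lambda x,y,z:p2w(c2,165+(x+.5)/5-.5,160+(y+.5)/5-.5,z)[:2]
print('scene: pot',S(653,170,.094),'tip',S(553,205,.074),'pinion',S(397,252,.05),'seat',S(556,276,.036))
```

```text
corners [[ 0.5627  0.016 ]
 [ 0.5813 -0.2344]
 [ 0.4319 -0.2439]
 [ 0.4129  0.0027]] [ 0.4972 -0.1149]
[np.float64(0.15035534386099753), np.float64(0.25111887398798666), np.float64(0.14974775121936643), np.float64(0.2473953284082081)]
y axis [-0.0754  0.9972] yaw 0.07549666085926744
pinion [ 0.5005 -0.1483] tip [ 0.4957 -0.0694] seat [ 0.4938 -0.0691] pot [ 0.4994 -0.0217]
pin from deck [ 0.4998 -0.1488] spindle from deck [ 0.4938 -0.07  ]
pedal end [ 0.5118 -0.3171]
boss [[0.4571 0.2166]
 [0.4795 0.1627]
 [0.4467 0.1516]
 [0.4246 0.2046]] [0.452  0.1839] [np.float64(0.03470800307373558), np.float64(0.05833021177001565), np.float64(0.03457013274906244), np.float64(0.05748307734864612)] bore [0.453  0.1872]
boss long ang -67.39872746659641
cork [0.5999 0.3395] [array([0.6437, 0.3868]), array([0.6453, 0.2971]), array([0.5564, 0.2926]), array([0.5534, 0.3822])]
figure0 [0.5462 0.2383] wheel coarse [0.6227 0.1603] plain [0.4668 0.3251]
scene: pot [ 0.4962 -0.0195] tip [ 0.4931 -0.0685] pinion [ 0.4931 -0.1468] seat [ 0.5005 -0.0683]
```

```bash
cat >> h.py <<'E'
from scipy.spatial.transform import Rotation as Ro
def pose():
    o=ctrl.get_obs(); q=o['eef_rot']; return np.array(o['eef_pos']), Ro.from_quat([q[1],q[2],q[3],q[0]])
def down(deg): # tool y along world angle deg, z down
    a=np.radians(deg); y=[np.cos(a),np.sin(a),0]; z=[0,0,-1]; x=np.cross(y,z); return Ro.from_matrix(np.array([x,y,z]).T)
def plan(pos,deg,n,hand=1,p0=None,R0=None):
    import json
    p,R=pose()
    if p0 is not None: p,R=np.array(p0),R0
    Rt=down(deg); pos=np.array(pos,float)
    rv=(R.inv()*Rt).as_rotvec()
    dp=(pos-p)/n
    rows=[]
    for i in range(n):
        s=R.inv().apply(dp)/.05; w=rv/n/np.pi
        rows.append(dict(slide=[round(float(v),3) for v in s],delta_rot=[round(float(v),4) for v in w],hand=hand))
        R=R*Ro.from_rotvec(rv/n)
    for i in range(0,n,5): print(json.dumps(rows[i:i+5]))
    print('n',n,'total rot',np.degrees(np.linalg.norm(rv)))
def st():
    o=ctrl.get_obs(); p,R=pose(); M=R.as_matrix()
    print('t',round(o['time_s'],2),'p',np.round(p,4),'ydeg',round(np.degrees(np.arctan2(M[1,1],M[0,1])),2),'z',np.round(M[:,2],4),'F',np.round(o['wrist_force'],2),'T',np.round(o['torque'],2),'op',round(o['opening'],3),'q',np.round(o['q'],2))
E
python3 - <<'E'
from h import *
st(); plan([.499,-.021,.20],4.3,15)
E
```

```text
t 0.15 p [ 0.1421 -0.5567  0.2306] ydeg -75.69 z [-1.0e-04  1.3e-03 -1.0e+00] F [ 0.07  0.46 -0.42] T [0.   0.01 0.05] op 0.999 q [-1.53  0.18  1.61  0.    1.35 -0.21]
[{"slide": [0.638, -0.574, 0.042], "delta_rot": [-0.0, -0.0, -0.0296], "hand": 1}, {"slide": [0.688, -0.513, 0.042], "delta_rot": [-0.0, -0.0, -0.0296], "hand": 1}, {"slide": [0.733, -0.447, 0.042], "delta_rot": [-0.0, -0.0, -0.0296], "hand": 1}, {"slide": [0.771, -0.377, 0.041], "delta_rot": [-0.0, -0.0, -0.0296], "hand": 1}, {"slide": [0.803, -0.303, 0.041], "delta_rot": [-0.0, -0.0, -0.0296], "hand": 1}]
[{"slide": [0.828, -0.227, 0.041], "delta_rot": [-0.0, -0.0, -0.0296], "hand": 1}, {"slide": [0.845, -0.149, 0.041], "delta_rot": [-0.0, -0.0, -0.0296], "hand": 1}, {"slide": [0.855, -0.07, 0.041], "delta_rot": [-0.0, -0.0, -0.0296], "hand": 1}, {"slide": [0.858, 0.01, 0.041], "delta_rot": [-0.0, -0.0, -0.0296], "hand": 1}, {"slide": [0.854, 0.089, 0.041], "delta_rot": [-0.0, -0.0, -0.0296], "hand": 1}]
[{"slide": [0.842, 0.168, 0.041], "delta_rot": [-0.0, -0.0, -0.0296], "hand": 1}, {"slide": [0.822, 0.246, 0.041], "delta_rot": [-0.0, -0.0, -0.0296], "hand": 1}, {"slide": [0.796, 0.321, 0.041], "delta_rot": [-0.0, -0.0, -0.0296], "hand": 1}, {"slide": [0.763, 0.394, 0.041], "delta_rot": [-0.0, -0.0, -0.0296], "hand": 1}, {"slide": [0.723, 0.463, 0.041], "delta_rot": [-0.0, -0.0, -0.0296], "hand": 1}]
n 15 total rot 79.99100151764574
```

>>> {"op": "drive_tool", "data": {
  "deltas": [
    {"slide":[0.64,-0.57,0.04],"delta_rot":[0,0,-0.0296],"hand":1},
    {"slide":[0.69,-0.51,0.04],"delta_rot":[0,0,-0.0296],"hand":1},
    {"slide":[0.73,-0.45,0.04],"delta_rot":[0,0,-0.0296],"hand":1},
    {"slide":[0.77,-0.38,0.04],"delta_rot":[0,0,-0.0296],"hand":1},
    {"slide":[0.8,-0.3,0.04],"delta_rot":[0,0,-0.0296],"hand":1}
  ]
}}

```text
time_s: 0.78
eef_pos: [0.2616, -0.3775, 0.221]
eef_rot: [-0.0, 0.936, 0.351, 0.0]
wrist_force: [0.6, -0.6, 0.1]
opening: 0.998
```

>>> {"op": "drive_tool", "data": {
  "deltas": [
    {"slide":[0.83,-0.23,0.04],"delta_rot":[0,0,-0.0296],"hand":1},
    {"slide":[0.845,-0.15,0.04],"delta_rot":[0,0,-0.0296],"hand":1},
    {"slide":[0.855,-0.07,0.04],"delta_rot":[0,0,-0.0296],"hand":1},
    {"slide":[0.86,0.01,0.04],"delta_rot":[0,0,-0.0296],"hand":1},
    {"slide":[0.85,0.09,0.04],"delta_rot":[0,0,-0.0296],"hand":1}
  ]
}}

```text
time_s: 1.4
eef_pos: [0.3806, -0.199, 0.2112]
eef_rot: [0.0, 0.83, 0.557, 0.0]
wrist_force: [0.7, -0.5, 0.2]
opening: 1.003
```

>>> {"op": "drive_tool", "data": {
  "deltas": [
    {"slide":[0.84,0.17,0.04],"delta_rot":[0,0,-0.0296],"hand":1},
    {"slide":[0.82,0.25,0.04],"delta_rot":[0,0,-0.0296],"hand":1},
    {"slide":[0.8,0.32,0.04],"delta_rot":[0,0,-0.0296],"hand":1},
    {"slide":[0.76,0.39,0.04],"delta_rot":[0,0,-0.0296],"hand":1},
    {"slide":[0.72,0.46,0.04],"delta_rot":[0,0,-0.0296],"hand":1}
  ]
}}

```text
time_s: 2.02
eef_pos: [0.4996, -0.0208, 0.2011]
eef_rot: [-0.0, 0.679, 0.734, -0.0]
wrist_force: [0.9, 0.3, 0.3]
opening: 1.0
```

Run:
```python
from h import *
st(); snap('wrist','w1'); st()
```

```text
t 2.02 p [ 0.4996 -0.0208  0.2011] ydeg 4.42 z [-1.e-04 -0.e+00 -1.e+00] F [0.9  0.29 0.33] T [ 0.01 -0.06  0.01] op 1.0 q [-0.28  0.04  1.82 -0.    1.28 -0.36]
t 2.08 p [ 0.5014 -0.0173  0.201 ] ydeg 4.73 z [ 0.0015  0.0026 -1.    ] F [-2.62  2.34  0.13] T [0.11 0.01 0.01] op 1.001 q [-0.27  0.04  1.82  0.    1.28 -0.36]
```

View pics/w1.png

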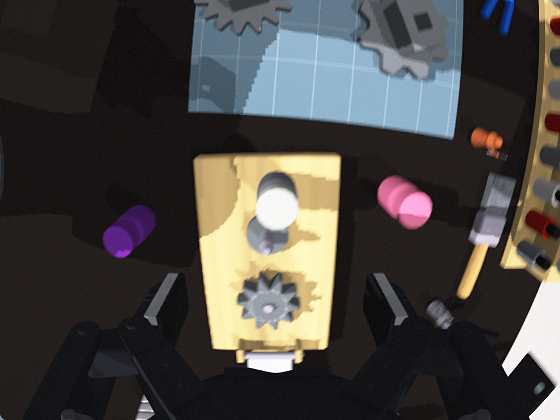

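```bash
cat >> h.py <<'E'
def fray(c,u,v):
    m=c['mtx']; a=(u-m[0,2])/m[0,0]; b=(v-m[1,2])/m[1,1]; th=np.hypot(a,b)
    d=np.array([np.sin(th)*a/th,np.sin(th)*b/th,np.cos(th)]); return -c['R'].T@c['t'],c['R'].T@d
def f2w(c,u,v,z):
    o,d=fray(c,u,v); return o+d*(z-o[2])/d[2]
def fproj(c,X):
    x=c['R']@np.array(X,float)+c['t']; r=np.hypot(x[0],x[1]); th=np.arctan2(r,x[2]); m=c['mtx']
    return m[0,0]*th*x[0]/r+m[0,2], m[1,1]*th*x[1]/r+m[1,2]
def zoom(f,x0,x1,y0,y1,k,out):
    im=load(f)['frame'][:,:,::-1]; cv2.imwrite('pics/'+out+'.png',cv2.resize(im[y0:y1,x0:x1],None,fx=k,fy=k,interpolation=cv2.INTER_CUBIC))
E
python3 - <<'E'
from h import *
zoom('w1',190,350,150,370,3.6,'w1z');
E
```

```text
(no output)
```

View pics/w1z.png

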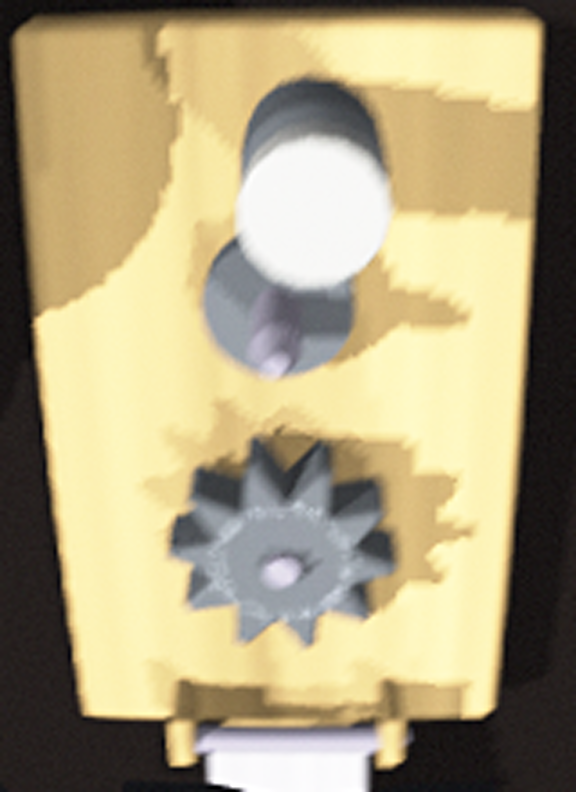

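Run:
```python
from h import *
np.set_printoptions(precision=4,suppress=True)
c=load('w1'); W=lambda x,y,z:f2w(c,190+(x+.5)/3.6-.5,150+(y+.5)/3.6-.5,z)[:2]
cs=np.array([W(*p,.024) for p in [(15,25),(543,15),(495,716),(83,714)]]); print(cs,cs.mean(0),[np.linalg.norm(cs[i]-cs[i-1]) for i in range(4)])
ym=cs[0]+cs[1]-cs[2]-cs[3]; ym/=np.linalg.norm(ym); yaw=np.degrees(np.arctan2(-ym[0],ym[1])); print('yaw',yaw)
print('pot',W(314,212,.094),'tip',W(276,366,.0735),'seatc',W(280,306,.036),'pinion',W(280,571,.052))
from scipy.optimize import least_squares
for z in(.045,.05):
  pts=np.array([W(*p,z) for p in [(262,440),(320,447),(380,487),(393,550),(372,610),(308,645),(250,640),(195,607),(175,547),(200,470)]])
  r=least_squares(lambda v: np.hypot(*(pts-v[:2]).T)-v[2],[.5,-.148,.035]); ce=r.x[:2]
  a=np.degrees(np.arctan2(*(pts-ce).T[::-1])); print(z,r.x,np.sort((a-yaw-90)%36), np.hypot(*(pts-ce).T))
```

```text
[[ 0.4149  0.0054]
 [ 0.5614  0.0189]
 [ 0.5833 -0.2304]
 [ 0.4333 -0.2419]] [ 0.4982 -0.112 ] [np.float64(0.247993227816942), np.float64(0.14717892706852362), np.float64(0.2503269194590697), np.float64(0.1503515758396698)]
yaw 4.6406949567459534
pot [ 0.5005 -0.0204] tip [ 0.4947 -0.069 ] seatc [ 0.4947 -0.0681] pinion [ 0.5003 -0.1483]
0.045 [ 0.501  -0.1448  0.0367] [ 4.5932  8.3102 10.764  12.8242 16.6403 17.4543 18.717  18.7707 19.4354
 21.0769] [0.0389 0.0378 0.0365 0.0335 0.0366 0.0391 0.0381 0.0365 0.0332 0.0371]
0.05 [ 0.5009 -0.1414  0.0361] [ 4.5932  8.3102 10.764  12.8242 16.6403 17.4543 18.717  18.7707 19.4354
 21.0769] [0.0382 0.0372 0.0359 0.0329 0.036  0.0384 0.0374 0.0359 0.0327 0.0365]
```

Run:
```python
from h import *
p=[.4996,-.0208,.2011]
plan([.5,-.0205,.060],4.4,5,p0=p,R0=down(4.42))
```

```text
[{"slide": [0.001, 0.002, 0.564], "delta_rot": [0.0, 0.0, 0.0], "hand": 1}, {"slide": [0.001, 0.002, 0.564], "delta_rot": [0.0, 0.0, 0.0], "hand": 1}, {"slide": [0.001, 0.002, 0.564], "delta_rot": [0.0, 0.0, 0.0], "hand": 1}, {"slide": [0.001, 0.002, 0.564], "delta_rot": [0.0, 0.0, 0.0], "hand": 1}, {"slide": [0.001, 0.002, 0.564], "delta_rot": [0.0, 0.0, 0.0], "hand": 1}]
n 5 total rot 0.019999999999995507
```

>>> {"op": "drive_tool", "data": {
  "deltas": [
    {"slide":[0,0,0.56],"delta_rot":[0,0,0],"hand":1},
    {"slide":[0,0,0.56],"delta_rot":[0,0,0],"hand":1},
    {"slide":[0,0,0.56],"delta_rot":[0,0,0],"hand":1},
    {"slide":[0,0,0.56],"delta_rot":[0,0,0],"hand":1},
    {"slide":[0,0,0.4],"delta_rot":[0,0,0],"hand":1}
  ]
}}

```text
time_s: 2.7
eef_pos: [0.4982, -0.022, 0.0678]
eef_rot: [-0.001, 0.681, 0.733, -0.0]
wrist_force: [0.4, -0.2, 0.7]
opening: 0.999
```

>>> {"op": "drive_tool", "data": {
  "deltas": [
    {"slide":[0.02,0.03,0.35],"delta_rot":[0,0,0],"hand":1},
    {"slide":[0,0,0.27],"delta_rot":[0,0,0],"hand":1},
    {"slide":[0,0,0],"delta_rot":[0,0,0],"hand":0},
    {"slide":[0,0,0],"delta_rot":[0,0,0],"hand":0},
    {"slide":[0,0,0],"delta_rot":[0,0,0],"hand":0}
  ]
}}

```text
time_s: 3.32
eef_pos: [0.5013, -0.0213, 0.0394]
eef_rot: [0.001, 0.68, 0.733, 0.0]
wrist_force: [-1.5, -0.4, 1.6]
opening: 0.419
```

Run:
```python
from h import *
st()
```

```text
t 3.33 p [ 0.5013 -0.0213  0.0394] ydeg 4.24 z [ 1.6e-03 -5.0e-04 -1.0e+00] F [-1.53 -0.38  1.57] T [0.07 0.18 0.05] op 0.419 q [-0.28  0.29  1.92 -0.    0.93 -0.35]
```

>>> {"op": "drive_tool", "data": {
  "deltas": [
    {"slide":[0,0,0],"delta_rot":[0,0,0],"hand":0},
    {"slide":[0,0,-0.3],"delta_rot":[0,0,0],"hand":0},
    {"slide":[0,0,-0.6],"delta_rot":[0,0,0],"hand":0},
    {"slide":[0,0,-0.7],"delta_rot":[0,0,0],"hand":0},
    {"slide":[0,0,-0.6],"delta_rot":[0,0,0],"hand":0}
  ]
}}

```text
time_s: 3.95
eef_pos: [0.5007, -0.0211, 0.1505]
eef_rot: [0.001, 0.68, 0.733, 0.0]
wrist_force: [0.9, 0.5, -1.2]
opening: 0.421
```

Run:
```python
from h import *
st(); snap('scene','s1'); zoom('s1',230,360,130,240,5,'s1z')
```

```text
t 3.95 p [ 0.5007 -0.0211  0.1505] ydeg 4.24 z [ 1.4e-03 -4.0e-04 -1.0e+00] F [ 0.86  0.48 -1.18] T [-0.   -0.04  0.04] op 0.421 q [-0.28  0.11  1.87  0.    1.17 -0.35]
```

View pics/s1z.png

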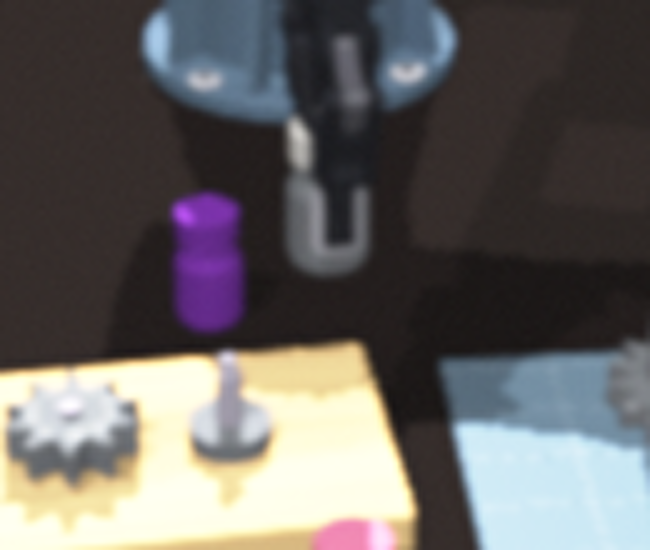

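Run:
```python
from h import *
plan([.6,.3395,.150],4.24,10,hand=0)
```

```text
[{"slide": [0.706, 0.247, 0.009], "delta_rot": [0.0002, 0.0001, 0.0], "hand": 0}, {"slide": [0.706, 0.247, 0.009], "delta_rot": [0.0002, 0.0001, 0.0], "hand": 0}, {"slide": [0.706, 0.247, 0.009], "delta_rot": [0.0002, 0.0001, 0.0], "hand": 0}, {"slide": [0.706, 0.247, 0.009], "delta_rot": [0.0002, 0.0001, 0.0], "hand": 0}, {"slide": [0.706, 0.247, 0.009], "delta_rot": [0.0002, 0.0001, 0.0], "hand": 0}]
[{"slide": [0.706, 0.247, 0.009], "delta_rot": [0.0002, 0.0001, 0.0], "hand": 0}, {"slide": [0.706, 0.247, 0.009], "delta_rot": [0.0002, 0.0001, 0.0], "hand": 0}, {"slide": [0.706, 0.247, 0.009], "delta_rot": [0.0002, 0.0001, 0.0], "hand": 0}, {"slide": [0.706, 0.247, 0.009], "delta_rot": [0.0002, 0.0001, 0.0], "hand": 0}, {"slide": [0.706, 0.247, 0.009], "delta_rot": [0.0002, 0.0001, 0.0], "hand": 0}]
n 10 total rot 0.4264501913766293
```

>>> {"op": "drive_tool", "data": {
  "deltas": [
    {"slide":[0.5,0.18,0],"delta_rot":[0,0,0],"hand":0},
    {"slide":[0.75,0.26,0],"delta_rot":[0,0,0],"hand":0},
    {"slide":[0.75,0.26,0],"delta_rot":[0,0,0],"hand":0},
    {"slide":[0.75,0.26,0],"delta_rot":[0,0,0],"hand":0},
    {"slide":[0.75,0.26,0],"delta_rot":[0,0,0],"hand":0}
  ]
}}

```text
time_s: 4.62
eef_pos: [0.5486, 0.1592, 0.1486]
eef_rot: [0.0, 0.681, 0.733, 0.0]
wrist_force: [0.7, -0.4, -1.4]
opening: 0.422
```

>>> {"op": "drive_tool", "data": {
  "deltas": [
    {"slide":[0.75,0.26,0],"delta_rot":[0,0,0],"hand":0},
    {"slide":[0.75,0.26,0],"delta_rot":[0,0,0],"hand":0},
    {"slide":[0.75,0.26,0],"delta_rot":[0,0,0],"hand":0},
    {"slide":[0.75,0.26,0],"delta_rot":[0,0,0],"hand":0},
    {"slide":[0.55,0.2,0],"delta_rot":[0,0,0],"hand":0}
  ]
}}

```text
time_s: 5.25
eef_pos: [0.5971, 0.3412, 0.1484]
eef_rot: [-0.0, 0.68, 0.733, 0.0]
wrist_force: [-0.2, -0.7, -1.1]
opening: 0.428
```

Run:
```python
from h import *
st(); snap('wrist','w2'); st()
```

```text
t 5.25 p [0.5971 0.3412 0.1484] ydeg 4.29 z [-0.e+00  2.e-04 -1.e+00] F [-0.25 -0.68 -1.11] T [-0.03 -0.01  0.01] op 0.428 q [0.35 0.5  1.37 0.   1.28 0.27]
t 5.3 p [0.5974 0.3442 0.1485] ydeg 4.36 z [ 0.0011  0.0024 -1.    ] F [-1.6   0.26  0.64] T [0.01 0.14 0.04] op 0.426 q [0.35 0.5  1.36 0.   1.28 0.27]
```

View pics/w2.png

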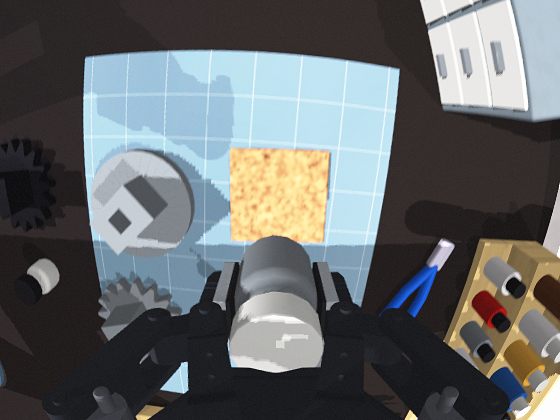

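Run:
```python
from h import *
c=load('w2')
for p in [(230,149),(330,150),(231,240),(326,243)]: print(np.round(f2w(c,*p,.004),4))
```

```text
[0.5535 0.3819 0.004 ]
[0.6421 0.3877 0.004 ]
[0.5573 0.2944 0.004 ]
[0.6493 0.2979 0.004 ]
```

>>> {"op": "drive_tool", "data": {
  "deltas": [
    {"slide":[-0.02,0.06,0.5],"delta_rot":[0,0,0],"hand":0},
    {"slide":[0,0,0.7],"delta_rot":[0,0,0],"hand":0},
    {"slide":[0,0,0.65],"delta_rot":[0,0,0],"hand":0},
    {"slide":[0,0,0.4],"delta_rot":[0,0,0],"hand":0},
    {"slide":[0,0,0.1],"delta_rot":[0,0,0],"hand":0}
  ]
}}

```text
time_s: 5.92
eef_pos: [0.5993, 0.3383, 0.0294]
eef_rot: [-0.001, 0.681, 0.733, -0.001]
wrist_force: [-0.7, -0.1, -1.1]
opening: 0.418
```

Run:
```python
from h import *
st()
```

```text
t 5.92 p [0.5993 0.3383 0.0294] ydeg 4.23 z [-2.4e-03 -8.0e-04 -1.0e+00] F [-0.75 -0.1  -1.11] T [-0.05 -0.   -0.  ] op 0.418 q [0.34 0.64 1.41 0.   1.09 0.27]
```

>>> {"op": "drive_tool", "data": {
  "deltas": [
    {"slide":[0,0,0.1],"delta_rot":[0,0,0],"hand":0},
    {"slide":[0,0,0.06],"delta_rot":[0,0,0],"hand":0},
    {"slide":[0,0,0.03],"delta_rot":[0,0,0],"hand":0},
    {"slide":[0,0,0.01],"delta_rot":[0,0,0],"hand":0},
    {"slide":[0,0,0],"delta_rot":[0,0,0],"hand":0}
  ]
}}

```text
time_s: 6.55
eef_pos: [0.6004, 0.3388, 0.0211]
eef_rot: [0.0, 0.681, 0.733, 0.0]
wrist_force: [-0.9, 0.7, -1.6]
opening: 0.422
```

Run:
```python
from h import *
st()
```

```text
t 6.55 p [0.6004 0.3388 0.0211] ydeg 4.23 z [ 4.e-04  1.e-04 -1.e+00] F [-0.85  0.73 -1.57] T [0.01 0.01 0.01] op 0.422 q [0.34 0.66 1.41 0.   1.07 0.27]
```

>>> {"op": "drive_tool", "data": {
  "deltas": [
    {"slide":[0,0,0.03],"delta_rot":[0,0,0],"hand":0},
    {"slide":[0,0,0.02],"delta_rot":[0,0,0],"hand":0},
    {"slide":[0,0,0],"delta_rot":[0,0,0],"hand":0},
    {"slide":[0,0,0],"delta_rot":[0,0,0],"hand":0},
    {"slide":[0,0,0],"delta_rot":[0,0,0],"hand":0}
  ]
}}

```text
time_s: 7.18
eef_pos: [0.6005, 0.3389, 0.0195]
eef_rot: [0.0, 0.68, 0.733, 0.0]
wrist_force: [-2.4, -0.3, 5.9]
opening: 0.422
```

Run:
```python
from h import *
st()
```

```text
t 7.17 p [0.6005 0.3389 0.0195] ydeg 4.24 z [ 5.e-04  1.e-04 -1.e+00] F [-2.38 -0.28  5.89] T [-0.23  0.45 -0.05] op 0.422 q [ 0.34  0.66  1.41 -0.    1.07  0.27]
```

Contact. Release.

>>> {"op": "drive_tool", "data": {
  "deltas": [
    {"slide":[0,0,0],"delta_rot":[0,0,0],"hand":0.65},
    {"slide":[0,0,0],"delta_rot":[0,0,0],"hand":0.75},
    {"slide":[0,0,0],"delta_rot":[0,0,0],"hand":0.75},
    {"slide":[0,0,-0.15],"delta_rot":[0,0,0],"hand":0.75},
    {"slide":[0,0,-0.5],"delta_rot":[0,0,0],"hand":0.75}
  ]
}}

```text
time_s: 7.8
eef_pos: [0.5989, 0.3383, 0.0496]
eef_rot: [-0.001, 0.681, 0.733, -0.002]
wrist_force: [0.9, -0.0, 0.3]
opening: 0.749
```

>>> {"op": "drive_tool", "data": {
  "deltas": [
    {"slide":[0,0,-0.7],"delta_rot":[0,0,0],"hand":1},
    {"slide":[0,0,-0.8],"delta_rot":[0,0,0],"hand":1},
    {"slide":[0,0,-0.8],"delta_rot":[0,0,0],"hand":1},
    {"slide":[0,0,-0.3],"delta_rot":[0,0,0],"hand":1},
    {"slide":[0,0,0],"delta_rot":[0,0,0],"hand":1}
  ]
}}

```text
time_s: 8.43
eef_pos: [0.6008, 0.339, 0.1818]
eef_rot: [0.001, 0.68, 0.733, 0.001]
wrist_force: [-0.1, -0.2, -0.3]
opening: 0.999
```

Run:
```python
from h import *
st(); snap('scene','s2');snap('top','t2'); zoom('s2',300,520,160,280,3.6,'s2z')
zoom('t2',60,260,150,350,3,'t2z')
```

```text
t 8.43 p [0.6008 0.339  0.1818] ydeg 4.23 z [ 2.1e-03  7.0e-04 -1.0e+00] F [-0.08 -0.2  -0.31] T [0.02 0.1  0.04] op 0.999 q [ 0.34  0.47  1.34 -0.    1.33  0.27]
```

View pics/s2z.png

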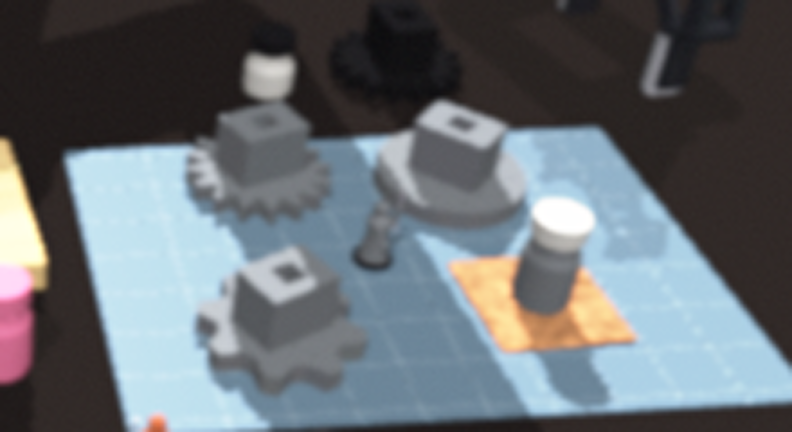

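View pics/t2z.png

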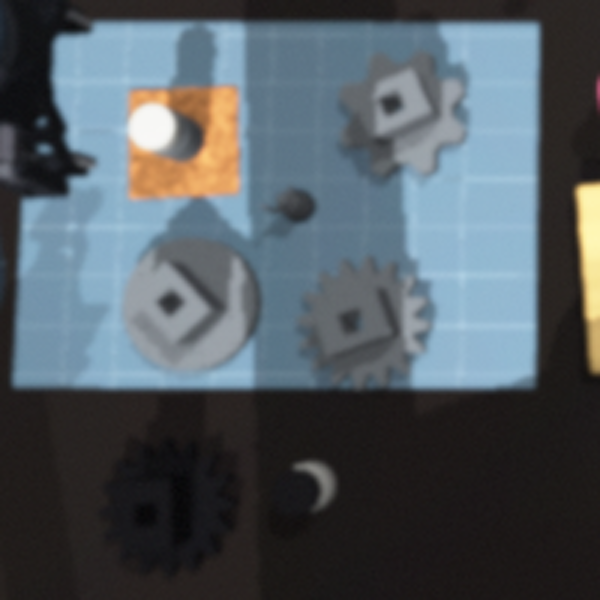

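Run:
```python
from h import *
plan([.453,.1865,.19],22.6,5)
```

```text
[{"slide": [-0.563, -0.628, -0.043], "delta_rot": [-0.0002, 0.0, -0.0204], "hand": 1}, {"slide": [-0.521, -0.663, -0.043], "delta_rot": [-0.0002, 0.0, -0.0204], "hand": 1}, {"slide": [-0.478, -0.695, -0.044], "delta_rot": [-0.0002, 0.0, -0.0204], "hand": 1}, {"slide": [-0.432, -0.724, -0.044], "delta_rot": [-0.0002, 0.0, -0.0204], "hand": 1}, {"slide": [-0.385, -0.75, -0.044], "delta_rot": [-0.0002, 0.0, -0.0204], "hand": 1}]
n 5 total rot 18.37233884997643
```

>>> {"op": "drive_tool", "data": {
  "deltas": [
    {"slide":[-0.56,-0.63,-0.04],"delta_rot":[0,0,-0.0204],"hand":1},
    {"slide":[-0.52,-0.66,-0.04],"delta_rot":[0,0,-0.0204],"hand":1},
    {"slide":[-0.48,-0.695,-0.04],"delta_rot":[0,0,-0.0204],"hand":1},
    {"slide":[-0.43,-0.725,-0.04],"delta_rot":[0,0,-0.0204],"hand":1},
    {"slide":[-0.385,-0.75,-0.04],"delta_rot":[0,0,-0.0204],"hand":1}
  ]
}}

```text
time_s: 9.15
eef_pos: [0.4517, 0.186, 0.1886]
eef_rot: [-0.001, 0.554, 0.833, -0.001]
wrist_force: [-0.4, -0.2, 0.6]
opening: 0.996
```

Run:
```python
from h import *
snap('top','t3');snap('wrist','w3'); st(); snap('wrist','w4'); zoom('w4',120,420,120,400,2.6,'w4z')
```

```text
t 9.25 p [0.4501 0.1851 0.1883] ydeg 22.58 z [-0.0059 -0.0015 -1.    ] F [ 0.36  0.55 -0.44] T [-0.02 -0.03  0.03] op 0.996 q [ 0.15  0.03  1.86 -0.    1.25 -0.25]
```

View pics/w4z.png

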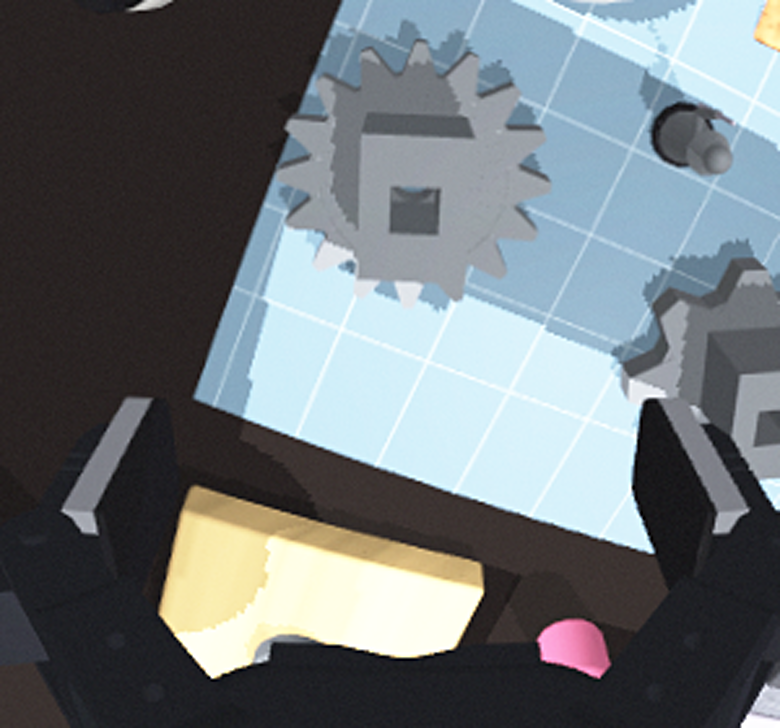

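Run:
```python
from h import *
from scipy.optimize import least_squares
np.set_printoptions(precision=4,suppress=True)
c=load('w4'); W=lambda x,y,z:f2w(c,120+(x+.5)/2.6-.5,120+(y+.5)/2.6-.5,z)[:2]
b=np.array([W(*p,.056) for p in [(361,132),(473,137),(464,277),(358,280)]])
print(b,b.mean(0),[np.linalg.norm(b[i]-b[i-1]) for i in range(4)])
d=b[0]+b[1]-b[2]-b[3]; print('long',np.degrees(np.arctan2(*d[::-1]))); e=b[1]+b[2]-b[0]-b[3]; print('short',np.degrees(np.arctan2(*e[::-1])))
print('bore',W(414,210,.056))
tips=[(421,43),(470,58),(511,85),(546,130),(549,184),(535,236),(500,273),(459,298),(407,303),(362,294),(322,262),(290,218),(282,170),(290,125),(325,82),(367,54)]
pts=np.array([W(*p,.014) for p in tips])
def res(v):
    # match each to k
    a=np.arctan2(*(pts-v[:2]).T[::-1]); ph=(a-v[3]); ph=(ph+np.pi/16)%(np.pi/8)-np.pi/16
    return np.r_[np.hypot(*(pts-v[:2]).T)-v[2], v[2]*ph]
for a0 in np.radians([-68,-60,-74]):
  r=least_squares(res,[.453,.187,.0535,a0]); print(r.x,np.degrees(r.x[3]),r.cost, np.round(r.fun*1e3,1))
```

```text
[[0.4253 0.2036]
 [0.4601 0.2163]
 [0.4772 0.1698]
 [0.4436 0.1546]] [0.4516 0.1861] [np.float64(0.05235589923636318), np.float64(0.037022989018248194), np.float64(0.04955940543618142), np.float64(0.03690359293712241)]
long 110.37316392175723
short 22.21574861864823
bore [0.4518 0.1855]
[ 0.4522  0.1859  0.052  -1.2186] -69.82234983228236 1.5625398640514384e-05 [ 0.3 -1.  -0.5  1.8  0.4  1.2  0.   1.1  0.2  0.7 -1.4 -0.3 -0.4  0.2
 -1.3 -0.6 -0.   1.   2.5  0.9  0.2 -1.1 -1.2 -0.2 -0.9  1.   0.3 -1.8
 -1.3  0.9 -0.5  0.3]
[ 0.4522  0.1859  0.052  -1.2186] -69.8223498305754 1.562539864050842e-05 [ 0.3 -1.  -0.5  1.8  0.4  1.2  0.   1.1  0.2  0.7 -1.4 -0.3 -0.4  0.2
 -1.3 -0.6 -0.   1.   2.5  0.9  0.2 -1.1 -1.2 -0.2 -0.9  1.   0.3 -1.8
 -1.3  0.9 -0.5  0.3]
[ 0.4522  0.1859  0.052  -1.2186] -69.8223498310547 1.5625398640514354e-05 [ 0.3 -1.  -0.5  1.8  0.4  1.2  0.   1.1  0.2  0.7 -1.4 -0.3 -0.4  0.2
 -1.3 -0.6 -0.   1.   2.5  0.9  0.2 -1.1 -1.2 -0.2 -0.9  1.   0.3 -1.8
 -1.3  0.9 -0.5  0.3]
```

Run:
```python
from h import *
st(); plan([.452,.186,.055],20.6,5)
```

```text
t 9.3 p [0.452  0.1861 0.189 ] ydeg 22.5 z [-3.4e-03 -5.0e-04 -1.0e+00] F [ 0.55 -0.11 -0.34] T [-0.03 -0.03 -0.01] op 1.005 q [ 0.15  0.03  1.86  0.    1.25 -0.25]
[{"slide": [-0.001, 0.002, 0.536], "delta_rot": [-0.0002, -0.0001, 0.0021], "hand": 1}, {"slide": [-0.001, 0.001, 0.536], "delta_rot": [-0.0002, -0.0001, 0.0021], "hand": 1}, {"slide": [-0.001, 0.001, 0.536], "delta_rot": [-0.0002, -0.0001, 0.0021], "hand": 1}, {"slide": [-0.001, 0.001, 0.536], "delta_rot": [-0.0002, -0.0001, 0.0021], "hand": 1}, {"slide": [-0.0, 0.0, 0.536], "delta_rot": [-0.0002, -0.0001, 0.0021], "hand": 1}]
n 5 total rot 1.9052196216661503
```

>>> {"op": "drive_tool", "data": {
  "deltas": [
    {"slide":[0,0,0.5],"delta_rot":[0,0,0.003],"hand":1},
    {"slide":[0,0,0.65],"delta_rot":[0,0,0.003],"hand":1},
    {"slide":[0,0,0.65],"delta_rot":[0,0,0.003],"hand":1},
    {"slide":[0,0,0.6],"delta_rot":[0,0,0.0015],"hand":1},
    {"slide":[0,0,0.3],"delta_rot":[0,0,0],"hand":1}
  ]
}}

```text
time_s: 9.93
eef_pos: [0.4528, 0.1873, 0.0531]
eef_rot: [-0.002, 0.569, 0.823, -0.001]
wrist_force: [-0.5, 0.2, -0.1]
opening: 1.003
```

Run:
```python
from h import *
st(); plan([.452,.186,.021],20.6,1)
```

```text
t 9.93 p [0.4528 0.1873 0.0531] ydeg 20.69 z [-4.e-03 -5.e-04 -1.e+00] F [-0.51  0.21 -0.08] T [-0.04 -0.02  0.02] op 1.003 q [ 0.15  0.24  1.94  0.    0.96 -0.21]
[{"slide": [-0.02, -0.021, 0.643], "delta_rot": [-0.0012, -0.0003, 0.0005], "hand": 1}]
n 1 total rot 0.24807237314444597
```

>>> {"op": "drive_tool", "data": {
  "deltas": [
    {"slide":[-0.01,0,0.35],"delta_rot":[0,0,0],"hand":1},
    {"slide":[0,0,0.26],"delta_rot":[0,0,0],"hand":1},
    {"slide":[0,0,0],"delta_rot":[0,0,0],"hand":0},
    {"slide":[0,0,0],"delta_rot":[0,0,0],"hand":0},
    {"slide":[0,0,0],"delta_rot":[0,0,0],"hand":0}
  ]
}}

```text
time_s: 10.55
eef_pos: [0.4549, 0.1867, 0.0263]
eef_rot: [0.001, 0.569, 0.823, 0.0]
wrist_force: [0.2, -1.1, -2.1]
opening: 0.436
```

>>> {"op": "drive_tool", "data": {
  "deltas": [
    {"slide":[0,0,0],"delta_rot":[0,0,0],"hand":0},
    {"slide":[0,0,0],"delta_rot":[0,0,0],"hand":0},
    {"slide":[0,0,0],"delta_rot":[0,0,0],"hand":0},
    {"slide":[0,0,0],"delta_rot":[0,0,0],"hand":0},
    {"slide":[0,0,0],"delta_rot":[0,0,0],"hand":0}
  ]
}}

```text
time_s: 11.18
eef_pos: [0.455, 0.1868, 0.0262]
eef_rot: [0.001, 0.569, 0.823, 0.001]
wrist_force: [-1.6, 0.3, 6.6]
opening: 0.434
```

Run:
```python
from h import *
st(); snap('wrist','w5'); zoom('w5',120,420,120,400,2.6,'w5z')
```

```text
t 11.18 p [0.455  0.1868 0.0262] ydeg 20.7 z [ 1.7e-03  3.0e-04 -1.0e+00] F [-1.55  0.29  6.63] T [-0.07  0.21  0.04] op 0.434 q [ 0.15  0.3   1.95  0.    0.9  -0.21]
```

View pics/w5z.png

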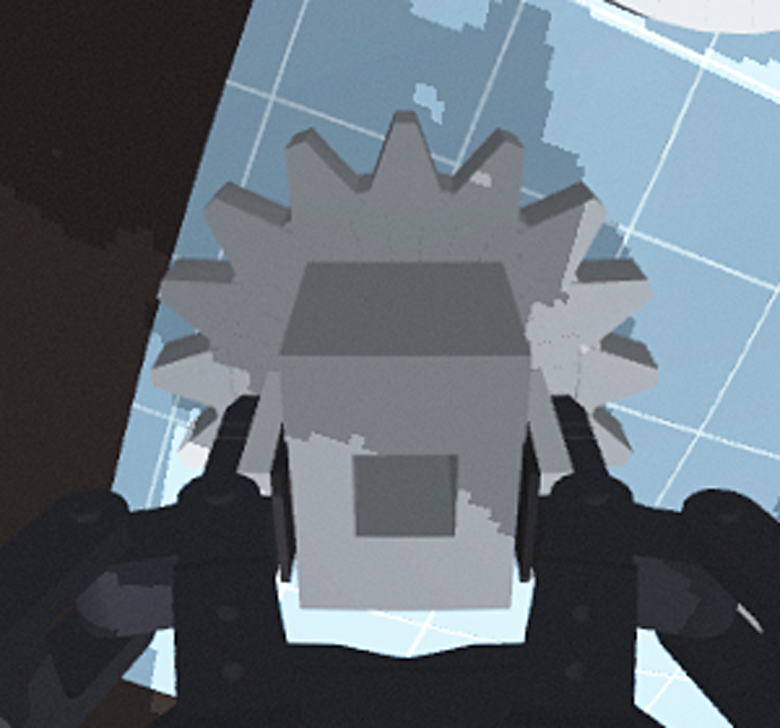

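Run:
```python
from h import *
np.set_printoptions(precision=4,suppress=True)
c=load('w5'); W=lambda x,y,z:f2w(c,120+(x+.5)/2.6-.5,120+(y+.5)/2.6-.5,z)[:2]
p,R=np.array([.455,.1868]),down(20.7).as_matrix()
for z in(.056,.057):
  for nm,q in [('boss',[(281,356),(530,354),(512,609),(300,607)]),('bore',[(354,456),(459,456),(456,536),(357,536)])]:
    b=np.array([W(*x,z) for x in q]); print(nm,b.mean(0),[np.linalg.norm(b[i]-b[i-1]) for i in range(4)],'tool off', R[:2,:2].T@(b.mean(0)-p))
    d=b[0]+b[1]-b[2]-b[3]; print('long',np.degrees(np.arctan2(*d[::-1])))
pts=np.array([W(*x,.0155) for x in [(404,112),(512,132),(598,196),(650,290),(303,130),(215,186),(165,292)]])
from scipy.optimize import least_squares
r=least_squares(lambda v:np.hypot(*(pts-v[:2]).T)-.0535,[.454,.187]);print('rim',r.x,r.fun,R[:2,:2].T@(r.x-p), np.degrees(np.arctan2(*(pts-r.x).T[::-1])))
```

```text
boss [0.4546 0.1869] [np.float64(0.05082285275895418), np.float64(0.03695125895656071), np.float64(0.05170298730468111), np.float64(0.03779774325048577)] tool off [ 0.0002 -0.0003]
long 110.78588982221818
bore [0.4548 0.1867] [np.float64(0.016244743948877077), np.float64(0.016462167850885046), np.float64(0.016250108515195937), np.float64(0.01647195618741219)] tool off [ 0.     -0.0002]
long 110.68723759131214
boss [0.4544 0.1876] [np.float64(0.050367903933745975), np.float64(0.03662048390282681), np.float64(0.05124015981552813), np.float64(0.03745939075837189)] tool off [ 0.001  -0.0003]
long 110.78588982221815
bore [0.4545 0.1874] [np.float64(0.016099326547567475), np.float64(0.01631480414504069), np.float64(0.01610464309212032), np.float64(0.01632450485972131)] tool off [ 0.0007 -0.0002]
long 110.68723759131207
rim [0.4544 0.1875] [ 0.0004  0.0004 -0.0007 -0.0012  0.0005  0.0005 -0.002 ] [ 0.0009 -0.0003] [110.9693  89.3562  66.7783  41.5398 131.0963 152.6668 179.8101]
```

Run:
```python
from h import *
zoom('t2',240,400,190,290,5,'t2p')
for f,pr in [('top0',proj),('t2',proj),('t3',proj),('w1',fproj)]:
  c=load(f); im=c['frame'].astype(np.float32)
  sat=(im.max(2)-im.min(2))/(im.max(2)+1)
  for ce in [(.5003,-.1482),(.5000,-.1488),(.501,-.1475)]:
   for z in (.05,.04):
    th=np.radians(np.arange(0,360,1.)); tot=0
    for r in np.arange(.028,.0335,.001):
      uv=np.array([pr(c,[ce[0]+r*np.cos(t),ce[1]+r*np.sin(t),z]) for t in th],np.float32)
      s=cv2.remap(sat,uv[:,0].reshape(1,-1),uv[:,1].reshape(1,-1),cv2.INTER_LINEAR).ravel()
      tot=tot+(-s*np.exp(-10j*th)).sum()
    ph=np.degrees(-np.angle(tot)/10)  # max of -s at th = -angle/10...
    ph=np.degrees(-np.angle(np.conj(tot)) /10) if False else np.degrees(np.angle(np.conj(tot))/10)
    print(f,ce,z,'tooth at',round(ph%36,2),'amp',round(abs(tot)/len(th),3))
```

```text
top0 (0.5003, -0.1482) 0.05 tooth at 35.77 amp 0.483
top0 (0.5003, -0.1482) 0.04 tooth at 35.64 amp 0.507
top0 (0.5, -0.1488) 0.05 tooth at 35.79 amp 0.454
top0 (0.5, -0.1488) 0.04 tooth at 35.66 amp 0.496
top0 (0.501, -0.1475) 0.05 tooth at 35.78 amp 0.482
top0 (0.501, -0.1475) 0.04 tooth at 35.65 amp 0.492
t2 (0.5003, -0.1482) 0.05 tooth at 35.78 amp 0.486
t2 (0.5003, -0.1482) 0.04 tooth at 35.65 amp 0.51
t2 (0.5, -0.1488) 0.05 tooth at 35.8 amp 0.457
t2 (0.5, -0.1488) 0.04 tooth at 35.68 amp 0.499
t2 (0.501, -0.1475) 0.05 tooth at 35.78 amp 0.485
t2 (0.501, -0.1475) 0.04 tooth at 35.65 amp 0.495
t3 (0.5003, -0.1482) 0.05 tooth at 35.77 amp 0.485
t3 (0.5003, -0.1482) 0.04 tooth at 35.65 amp 0.51
t3 (0.5, -0.1488) 0.05 tooth at 35.79 amp 0.456
t3 (0.5, -0.1488) 0.04 tooth at 35.67 amp 0.499
t3 (0.501, -0.1475) 0.05 tooth at 35.77 amp 0.484
t3 (0.501, -0.1475) 0.04 tooth at 35.65 amp 0.495
w1 (0.5003, -0.1482) 0.05 tooth at 0.29 amp 0.115
w1 (0.5003, -0.1482) 0.04 tooth at 35.83 amp 0.178
w1 (0.5, -0.1488) 0.05 tooth at 0.84 amp 0.09
w1 (0.5, -0.1488) 0.04 tooth at 0.01 amp 0.176
w1 (0.501, -0.1475) 0.05 tooth at 35.52 amp 0.139
w1 (0.501, -0.1475) 0.04 tooth at 35.82 amp 0.181
```

View pics/t2p.png

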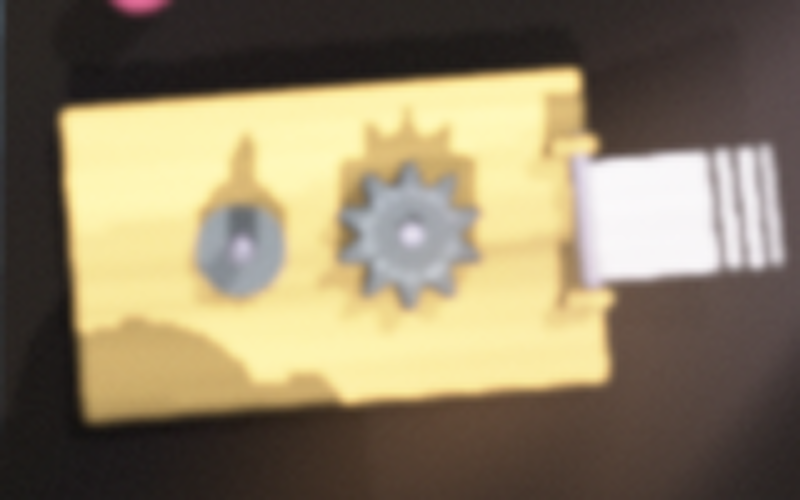

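>>> {"op": "drive_tool", "data": {
  "deltas": [
    {"slide":[0,0,-0.2],"delta_rot":[0,0,0],"hand":0},
    {"slide":[0,0,-0.5],"delta_rot":[0,0,0],"hand":0},
    {"slide":[0,0,-0.7],"delta_rot":[0,0,0],"hand":0},
    {"slide":[0,0,-0.7],"delta_rot":[0,0,0],"hand":0},
    {"slide":[0,0,-0.4],"delta_rot":[0,0,0],"hand":0}
  ]
}}

```text
time_s: 11.85
eef_pos: [0.4546, 0.1867, 0.1524]
eef_rot: [0.001, 0.569, 0.823, 0.001]
wrist_force: [0.9, 0.0, -2.5]
opening: 0.435
```

Run:
```python
from h import *
st(); plan([.4945,-.069,.150],29.6,10,hand=0)
```

```text
t 11.85 p [0.4546 0.1867 0.1524] ydeg 20.71 z [ 2.2e-03  3.0e-04 -1.0e+00] F [ 0.87  0.03 -2.54] T [ 0.   -0.03 -0.  ] op 0.435 q [ 0.15  0.08  1.89  0.    1.17 -0.21]
[{"slide": [-0.507, -0.106, 0.005], "delta_rot": [0.0001, 0.0, -0.0049], "hand": 0}, {"slide": [-0.505, -0.114, 0.005], "delta_rot": [0.0001, 0.0, -0.0049], "hand": 0}, {"slide": [-0.503, -0.122, 0.005], "delta_rot": [0.0001, 0.0, -0.0049], "hand": 0}, {"slide": [-0.501, -0.13, 0.005], "delta_rot": [0.0001, 0.0, -0.0049], "hand": 0}, {"slide": [-0.499, -0.137, 0.005], "delta_rot": [0.0001, 0.0, -0.0049], "hand": 0}]
[{"slide": [-0.497, -0.145, 0.005], "delta_rot": [0.0001, 0.0, -0.0049], "hand": 0}, {"slide": [-0.495, -0.153, 0.005], "delta_rot": [0.0001, 0.0, -0.0049], "hand": 0}, {"slide": [-0.492, -0.161, 0.005], "delta_rot": [0.0001, 0.0, -0.0049], "hand": 0}, {"slide": [-0.49, -0.168, 0.005], "delta_rot": [0.0001, 0.0, -0.0049], "hand": 0}, {"slide": [-0.487, -0.176, 0.005], "delta_rot": [0.0001, 0.0, -0.0049], "hand": 0}]
n 10 total rot 8.894447690827604
```

>>> {"op": "drive_tool", "data": {
  "deltas": [
    {"slide":[-0.507,-0.106,0],"delta_rot":[0,0,-0.005],"hand":0},
    {"slide":[-0.505,-0.114,0],"delta_rot":[0,0,-0.005],"hand":0},
    {"slide":[-0.503,-0.122,0],"delta_rot":[0,0,-0.005],"hand":0},
    {"slide":[-0.5,-0.13,0],"delta_rot":[0,0,-0.005],"hand":0},
    {"slide":[-0.5,-0.137,0],"delta_rot":[0,0,-0.005],"hand":0}
  ]
}}

```text
time_s: 12.48
eef_pos: [0.4737, 0.058, 0.1503]
eef_rot: [-0.0, 0.536, 0.844, -0.0]
wrist_force: [-1.0, -0.8, -2.4]
opening: 0.435
```

>>> {"op": "drive_tool", "data": {
  "deltas": [
    {"slide":[-0.497,-0.145,0],"delta_rot":[0,0,-0.005],"hand":0},
    {"slide":[-0.495,-0.153,0],"delta_rot":[0,0,-0.005],"hand":0},
    {"slide":[-0.49,-0.16,0],"delta_rot":[0,0,-0.005],"hand":0},
    {"slide":[-0.49,-0.17,0],"delta_rot":[0,0,-0.005],"hand":0},
    {"slide":[-0.487,-0.175,0],"delta_rot":[0,0,-0.0045],"hand":0}
  ]
}}

```text
time_s: 13.1
eef_pos: [0.4938, -0.0697, 0.1503]
eef_rot: [-0.0, 0.503, 0.864, -0.0]
wrist_force: [-0.0, 0.3, -1.6]
opening: 0.437
```

>>> {"op": "drive_tool", "data": {
  "deltas": [
    {"slide":[0,0,0],"delta_rot":[0,0,0],"hand":0},
    {"slide":[0,0,0],"delta_rot":[0,0,0],"hand":0},
    {"slide":[0,0,0],"delta_rot":[0,0,0],"hand":0},
    {"slide":[0,0,0],"delta_rot":[0,0,0],"hand":0},
    {"slide":[0,0,0],"delta_rot":[0,0,0],"hand":0}
  ]
}}

```text
time_s: 13.72
eef_pos: [0.4942, -0.0686, 0.1503]
eef_rot: [-0.0, 0.503, 0.864, 0.0]
wrist_force: [0.1, -0.2, -2.2]
opening: 0.438
```

Run:
```python
from h import *
st(); snap('wrist','w6'); snap('top','t6'); snap('scene','s6'); zoom('t6',200,400,170,320,4,'t6z');zoom('s6',165,325,130,250,5,'s6z')
```

```text
t 13.72 p [ 0.4942 -0.0686  0.1503] ydeg 29.65 z [ 0.  0. -1.] F [ 0.09 -0.17 -2.23] T [-0.02  0.04 -0.05] op 0.438 q [-0.38  0.1   1.87  0.    1.17 -0.89]
```

View pics/w6.png

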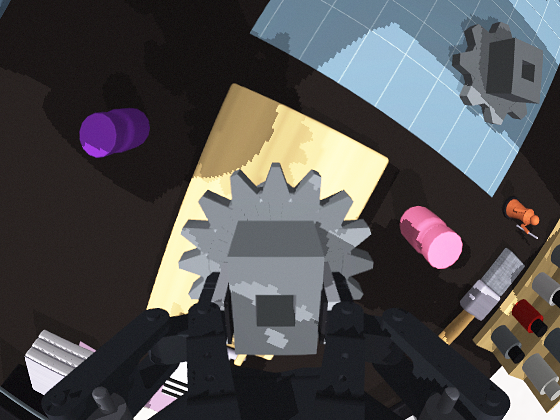

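View pics/s6z.png

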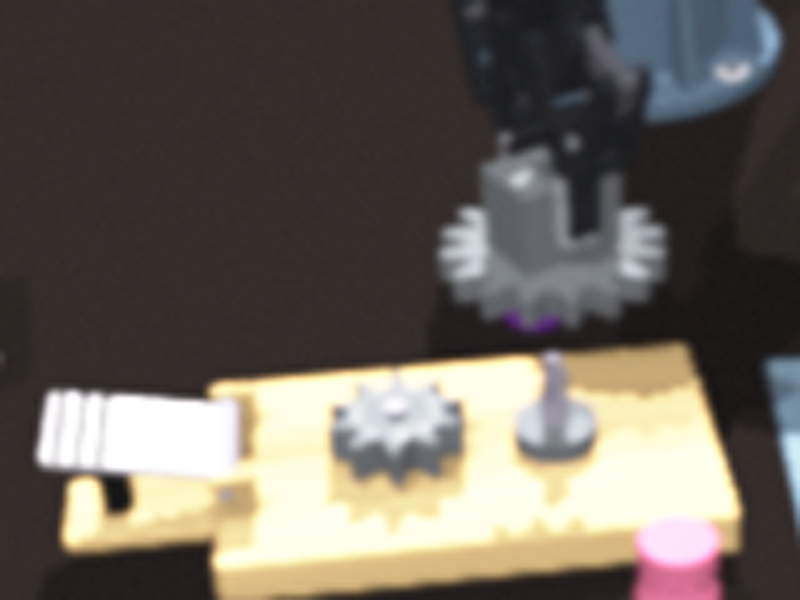

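>>> {"op": "drive_tool", "data": {
  "deltas": [
    {"slide":[-0.005,0,0.4],"delta_rot":[0,0,0],"hand":0},
    {"slide":[0,0,0.4],"delta_rot":[0,0,0],"hand":0},
    {"slide":[0,0,0.2],"delta_rot":[0,0,0],"hand":0},
    {"slide":[0,0,0.2],"delta_rot":[0,0,0],"hand":0},
    {"slide":[0,0,0],"delta_rot":[0,0,0],"hand":0}
  ]
}}

```text
time_s: 14.5
eef_pos: [0.494, -0.0691, 0.0898]
eef_rot: [-0.001, 0.503, 0.864, -0.0]
wrist_force: [-0.5, 0.0, -1.7]
opening: 0.44
```

Run:
```python
from h import *
st()
```

```text
t 14.5 p [ 0.494  -0.0691  0.0898] ydeg 29.61 z [-1.e-03  4.e-04 -1.e+00] F [-0.55  0.04 -1.7 ] T [-0.   -0.04 -0.02] op 0.44 q [-0.38  0.2   1.91  0.    1.04 -0.89]
```

>>> {"op": "drive_tool", "data": {
  "deltas": [
    {"slide":[0,0,0.1],"delta_rot":[0,0,0],"hand":0},
    {"slide":[0,0,0.06],"delta_rot":[0,0,0],"hand":0},
    {"slide":[0,0,0.06],"delta_rot":[0,0,0],"hand":0},
    {"slide":[0,0,0.02],"delta_rot":[0,0,0],"hand":0},
    {"slide":[0,0,0],"delta_rot":[0,0,0],"hand":0}
  ]
}}

```text
time_s: 15.12
eef_pos: [0.4944, -0.0692, 0.0783]
eef_rot: [-0.0, 0.503, 0.864, 0.0]
wrist_force: [-0.8, 0.5, -2.7]
opening: 0.434
```

Run:
```python
from h import *
st()
```

```text
t 15.12 p [ 0.4944 -0.0692  0.0783] ydeg 29.61 z [ 0.e+00  1.e-04 -1.e+00] F [-0.84  0.51 -2.68] T [-0.   -0.01 -0.  ] op 0.434 q [-0.38  0.21  1.91  0.    1.01 -0.89]
```

>>> {"op": "drive_tool", "data": {
  "deltas": [
    {"slide":[0,0,0.04],"delta_rot":[0,0,0],"hand":0},
    {"slide":[0,0,0.04],"delta_rot":[0,0,0],"hand":0},
    {"slide":[0,0,0.04],"delta_rot":[0,0,0],"hand":0},
    {"slide":[0,0,0.02],"delta_rot":[0,0,0],"hand":0},
    {"slide":[0,0,0],"delta_rot":[0,0,0],"hand":0}
  ]
}}

```text
time_s: 15.75
eef_pos: [0.4943, -0.0692, 0.0712]
eef_rot: [-0.0, 0.503, 0.864, -0.0]
wrist_force: [-0.3, 0.1, -3.3]
opening: 0.434
```

Run:
```python
from h import *
st()
```

```text
t 15.75 p [ 0.4943 -0.0692  0.0712] ydeg 29.61 z [-2.e-04  1.e-04 -1.e+00] F [-0.34  0.06 -3.31] T [-0.03 -0.02 -0.01] op 0.434 q [-0.38  0.23  1.92 -0.    1.   -0.89]
```

>>> {"op": "drive_tool", "data": {
  "deltas": [
    {"slide":[0,0,0.05],"delta_rot":[0,0,0],"hand":0},
    {"slide":[0,0,0.05],"delta_rot":[0,0,0],"hand":0},
    {"slide":[0,0,0.05],"delta_rot":[0,0,0],"hand":0},
    {"slide":[0,0,0.02],"delta_rot":[0,0,0],"hand":0},
    {"slide":[0,0,0],"delta_rot":[0,0,0],"hand":0}
  ]
}}

```text
time_s: 16.38
eef_pos: [0.4943, -0.0692, 0.0627]
eef_rot: [-0.0, 0.503, 0.864, -0.0]
wrist_force: [-0.4, 0.0, -2.0]
opening: 0.43
```

Run:
```python
from h import *
st()
```

```text
t 16.38 p [ 0.4943 -0.0692  0.0627] ydeg 29.61 z [-2.e-04  1.e-04 -1.e+00] F [-0.44  0.05 -2.01] T [-0.02 -0.05  0.01] op 0.43 q [-0.38  0.24  1.92  0.    0.98 -0.89]
```

Nearly seated with no side force; a couple more mm to touch the seat.

>>> {"op": "drive_tool", "data": {
  "deltas": [
    {"slide":[0,0,0.02],"delta_rot":[0,0,0],"hand":0},
    {"slide":[0,0,0.02],"delta_rot":[0,0,0],"hand":0},
    {"slide":[0,0,0],"delta_rot":[0,0,0],"hand":0},
    {"slide":[0,0,0],"delta_rot":[0,0,0],"hand":0},
    {"slide":[0,0,0],"delta_rot":[0,0,0],"hand":0}
  ]
}}

```text
time_s: 17.0
eef_pos: [0.4945, -0.0693, 0.0622]
eef_rot: [0.0, 0.503, 0.864, -0.0]
wrist_force: [-5.6, 1.4, 10.8]
opening: 0.437
```

Run:
```python
from h import *
st(); snap('scene','s7'); zoom('s7',165,325,160,280,5,'s7z')
```

```text
t 17.0 p [ 0.4945 -0.0693  0.0622] ydeg 29.63 z [ 0.e+00 -2.e-04 -1.e+00] F [-5.64  1.43 10.76] T [ 0.25  0.98 -0.02] op 0.437 q [-0.38  0.24  1.92 -0.    0.98 -0.89]
```

View pics/s7z.png

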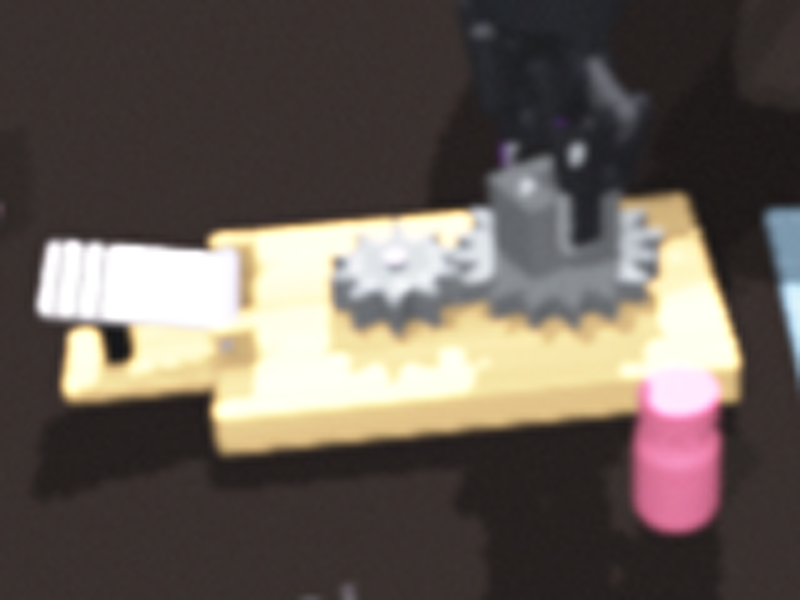

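>>> {"op": "drive_tool", "data": {
  "deltas": [
    {"slide":[0,0,-0.02],"delta_rot":[0,0,0],"hand":0.6},
    {"slide":[0,0,0],"delta_rot":[0,0,0],"hand":0.8},
    {"slide":[0,0,0],"delta_rot":[0,0,0],"hand":0.8},
    {"slide":[0,0,-0.2],"delta_rot":[0,0,0],"hand":0.8},
    {"slide":[0,0,-0.5],"delta_rot":[0,0,0],"hand":0.8}
  ]
}}

```text
time_s: 17.68
eef_pos: [0.4934, -0.0689, 0.0965]
eef_rot: [-0.001, 0.503, 0.864, -0.0]
wrist_force: [0.1, -0.6, 0.4]
opening: 0.8
```

>>> {"op": "drive_tool", "data": {
  "deltas": [
    {"slide":[0,0,-0.7],"delta_rot":[0,0,0],"hand":0.8},
    {"slide":[0,0,-0.7],"delta_rot":[0,0,0],"hand":0.8},
    {"slide":[0,0,-0.5],"delta_rot":[0,0,0],"hand":0.5},
    {"slide":[0,0,0],"delta_rot":[0,0,0],"hand":0},
    {"slide":[0,0,0],"delta_rot":[0,0,0],"hand":0}
  ]
}}

```text
time_s: 18.3
eef_pos: [0.4938, -0.069, 0.1911]
eef_rot: [-0.001, 0.503, 0.864, -0.0]
wrist_force: [-1.1, 0.2, -0.3]
opening: 0.162
```

Run:
```python
from h import *
st(); snap('wrist','w8'); snap('scene','s8'); zoom('s8',165,325,160,280,5,'s8z')
```

```text
t 18.3 p [ 0.4938 -0.069   0.1911] ydeg 29.61 z [-1.e-03  4.e-04 -1.e+00] F [-1.09  0.18 -0.28] T [ 0.06 -0.01 -0.08] op 0.162 q [-0.38  0.05  1.84  0.    1.26 -0.89]
```

View pics/s8z.png

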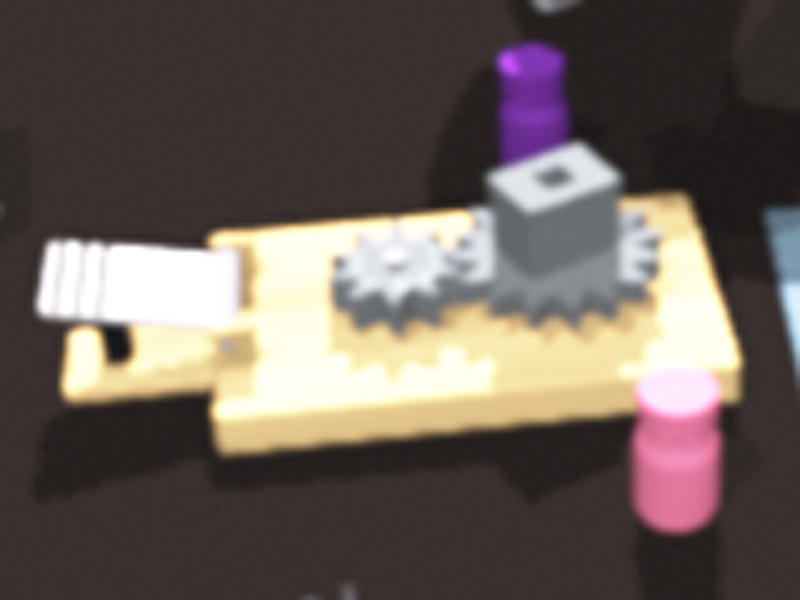

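View pics/w8.png

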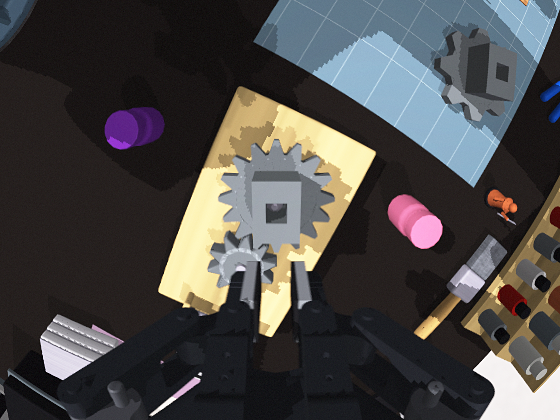

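Run:
```python
from h import *
plan([.5116,-.2958,.12],4.4,10,hand=0)
c=load('top0'); print(proj(c,[.5116,-.2958,.057]))
```

```text
[{"slide": [-0.413, -0.192, 0.14], "delta_rot": [-0.0001, -0.0, 0.014], "hand": 0}, {"slide": [-0.421, -0.174, 0.14], "delta_rot": [-0.0001, -0.0, 0.014], "hand": 0}, {"slide": [-0.428, -0.155, 0.14], "delta_rot": [-0.0001, -0.0, 0.014], "hand": 0}, {"slide": [-0.434, -0.137, 0.14], "delta_rot": [-0.0001, -0.0, 0.014], "hand": 0}, {"slide": [-0.44, -0.117, 0.14], "delta_rot": [-0.0001, -0.0, 0.014], "hand": 0}]
[{"slide": [-0.445, -0.098, 0.141], "delta_rot": [-0.0001, -0.0, 0.014], "hand": 0}, {"slide": [-0.448, -0.078, 0.141], "delta_rot": [-0.0001, -0.0, 0.014], "hand": 0}, {"slide": [-0.451, -0.058, 0.141], "delta_rot": [-0.0001, -0.0, 0.014], "hand": 0}, {"slide": [-0.454, -0.039, 0.141], "delta_rot": [-0.0001, -0.0, 0.014], "hand": 0}, {"slide": [-0.455, -0.019, 0.141], "delta_rot": [-0.0001, -0.0, 0.014], "hand": 0}]
n 10 total rot 25.2100008435733
(np.float64(385.7754922031444), np.float64(231.46209845078334))
```

>>> {"op": "drive_tool", "data": {
  "deltas": [
    {"slide":[-0.413,-0.192,0],"delta_rot":[0,0,0.014],"hand":0},
    {"slide":[-0.42,-0.174,0],"delta_rot":[0,0,0.014],"hand":0},
    {"slide":[-0.428,-0.155,0],"delta_rot":[0,0,0.014],"hand":0},
    {"slide":[-0.434,-0.137,0.1],"delta_rot":[0,0,0.014],"hand":0},
    {"slide":[-0.44,-0.117,0.2],"delta_rot":[0,0,0.014],"hand":0}
  ]
}}

```text
time_s: 19.02
eef_pos: [0.5035, -0.1838, 0.1759]
eef_rot: [-0.0, 0.596, 0.803, -0.0]
wrist_force: [-0.4, -0.3, 0.1]
opening: 0.003
```

>>> {"op": "drive_tool", "data": {
  "deltas": [
    {"slide":[-0.445,-0.098,0.2],"delta_rot":[0,0,0.014],"hand":0},
    {"slide":[-0.448,-0.078,0.25],"delta_rot":[0,0,0.014],"hand":0},
    {"slide":[-0.45,-0.058,0.25],"delta_rot":[0,0,0.014],"hand":0},
    {"slide":[-0.454,-0.039,0.25],"delta_rot":[0,0,0.014],"hand":0},
    {"slide":[-0.455,-0.019,0.25],"delta_rot":[0,0,0.014],"hand":0}
  ]
}}

```text
time_s: 19.65
eef_pos: [0.5122, -0.2973, 0.1152]
eef_rot: [-0.001, 0.68, 0.733, 0.0]
wrist_force: [0.1, 0.4, -0.1]
opening: 0.0
```

Run:
```python
from h import *
st(); snap('wrist','w9'); snap('scene','s9'); zoom('s9',165,325,130,250,5,'s9z')
c=load('w9'); print(fproj(c,[.5116,-.2958,.057]))
```

```text
t 19.65 p [ 0.5122 -0.2973  0.1152] ydeg 4.24 z [-9.e-04  8.e-04 -1.e+00] F [ 0.06  0.43 -0.1 ] T [ 0.02  0.03 -0.03] op 0.0 q [-0.73  0.35  1.65  0.    1.14 -0.8 ]
(np.float64(274.95395937189414), np.float64(229.7859185232542))
```

View pics/w9.png

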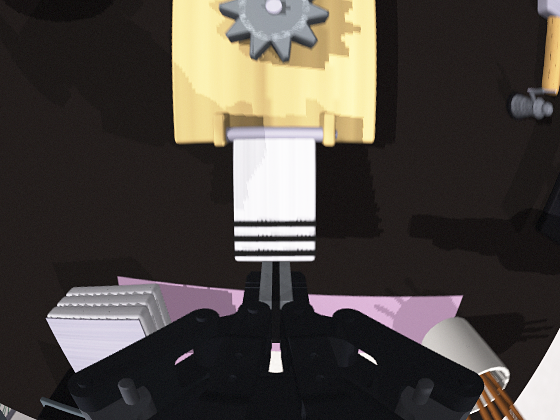

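View pics/s9z.png

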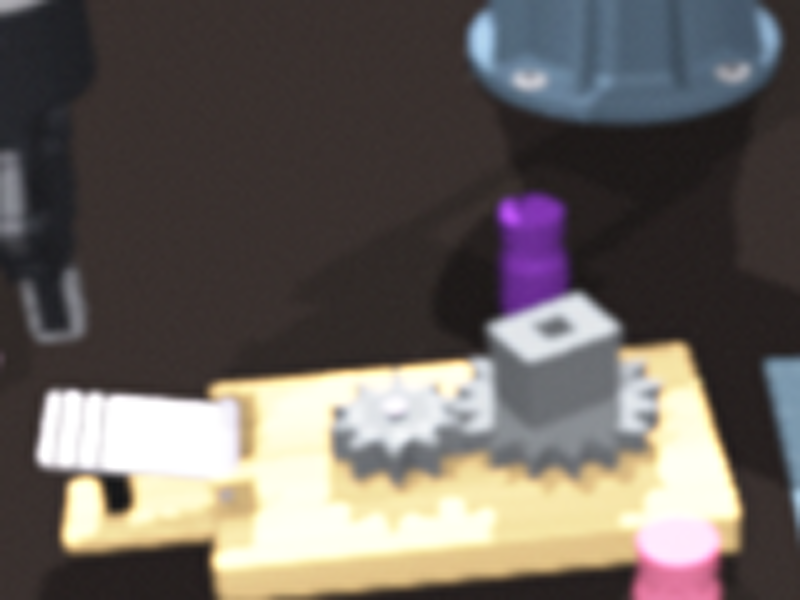

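>>> {"op": "drive_tool", "data": {
  "deltas": [
    {"slide":[0.03,0,0.4],"delta_rot":[0,0,0],"hand":0},
    {"slide":[0,0,0.4],"delta_rot":[0,0,0],"hand":0},
    {"slide":[0,0,0.2],"delta_rot":[0,0,0],"hand":0},
    {"slide":[0,0,0.1],"delta_rot":[0,0,0],"hand":0},
    {"slide":[0,0,0.1],"delta_rot":[0,0,0],"hand":0}
  ]
}}

```text
time_s: 20.38
eef_pos: [0.5129, -0.2949, 0.0574]
eef_rot: [0.001, 0.679, 0.734, -0.0]
wrist_force: [-3.6, 1.6, 10.4]
opening: -0.002
```

>>> {"op": "drive_tool", "data": {
  "deltas": [
    {"slide":[0,0,0.06],"delta_rot":[0,0,0],"hand":0},
    {"slide":[0,0,0.06],"delta_rot":[0,0,0],"hand":0},
    {"slide":[0,0,0.06],"delta_rot":[0,0,0],"hand":0},
    {"slide":[0,0,0.04],"delta_rot":[0,0,0],"hand":0},
    {"slide":[0,0,0],"delta_rot":[0,0,0],"hand":0}
  ]
}}

```text
time_s: 21.0
eef_pos: [0.5131, -0.2965, 0.0481]
eef_rot: [0.002, 0.679, 0.734, -0.001]
wrist_force: [-4.1, -1.8, 10.2]
opening: 0.002
```

Run:
```python
from h import *
st()
```

```text
t 21.0 p [ 0.5131 -0.2965  0.0481] ydeg 4.43 z [ 0.0014 -0.0036 -1.    ] F [-4.06 -1.77 10.22] T [-0.33  0.86 -0.05] op 0.002 q [-0.72  0.44  1.68 -0.    1.01 -0.8 ]
```

>>> {"op": "drive_tool", "data": {
  "deltas": [
    {"slide":[0,0,0.06],"delta_rot":[0,0,0],"hand":0},
    {"slide":[0,0,0.06],"delta_rot":[0,0,0],"hand":0},
    {"slide":[0,0,0.06],"delta_rot":[0,0,0],"hand":0},
    {"slide":[0,0,0.04],"delta_rot":[0,0,0],"hand":0},
    {"slide":[0,0,0],"delta_rot":[0,0,0],"hand":0}
  ]
}}

```text
time_s: 21.62
eef_pos: [0.5132, -0.297, 0.0381]
eef_rot: [0.002, 0.679, 0.734, -0.001]
wrist_force: [-8.4, -0.9, 16.7]
opening: -0.002
```

Run:
```python
from h import *
st()
```

```text
t 21.62 p [ 0.5132 -0.297   0.0381] ydeg 4.44 z [ 0.0015 -0.0043 -1.    ] F [-8.36 -0.91 16.66] T [-0.19  1.34  0.1 ] op -0.002 q [-0.72  0.46  1.68 -0.    1.   -0.8 ]
```

Force is rising; a little more to be sure of the stop.

>>> {"op": "drive_tool", "data": {
  "deltas": [
    {"slide":[0,0,0.03],"delta_rot":[0,0,0],"hand":0},
    {"slide":[0,0,0.02],"delta_rot":[0,0,0],"hand":0},
    {"slide":[0,0,0.02],"delta_rot":[0,0,0],"hand":0},
    {"slide":[0,0,0],"delta_rot":[0,0,0],"hand":0},
    {"slide":[0,0,0],"delta_rot":[0,0,0],"hand":0}
  ]
}}

```text
time_s: 22.25
eef_pos: [0.5134, -0.2971, 0.0376]
eef_rot: [0.002, 0.679, 0.734, -0.001]
wrist_force: [-15.7, 3.3, 39.6]
opening: 0.001
```

Run:
```python
from h import *
st(); snap('scene','s10'); zoom('s10',165,325,160,280,5,'s10z')
```

```text
t 22.25 p [ 0.5134 -0.2971  0.0376] ydeg 4.47 z [ 0.0013 -0.0045 -1.    ] F [-15.73   3.32  39.59] T [1.04 2.75 0.12] op 0.001 q [-0.72  0.46  1.68 -0.    1.   -0.8 ]
```

View pics/s10z.png

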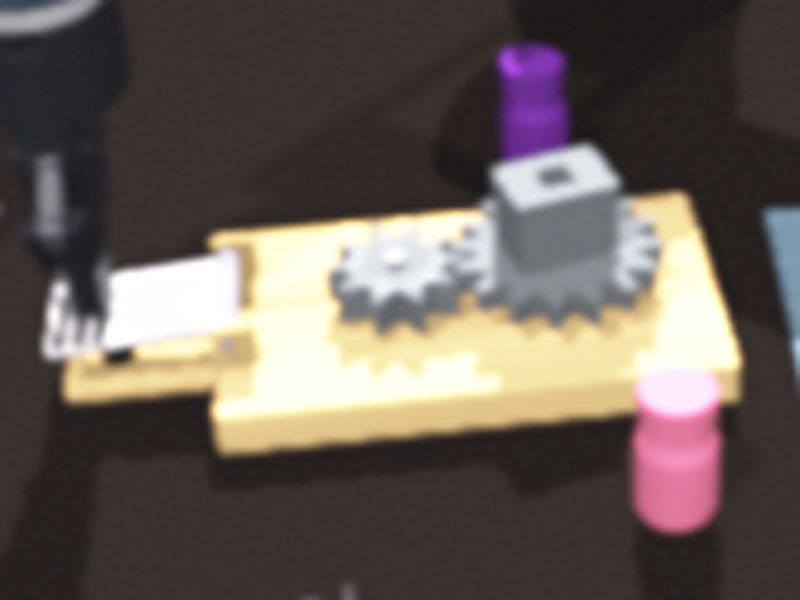

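Hard stop reached (force jumped to 40 N with no further travel) and the platter turned with the gear. Now ease up slowly.

>>> {"op": "drive_tool", "data": {
  "deltas": [
    {"slide":[0,0,-0.1],"delta_rot":[0,0,0],"hand":0},
    {"slide":[0,0,-0.1],"delta_rot":[0,0,0],"hand":0},
    {"slide":[0,0,-0.1],"delta_rot":[0,0,0],"hand":0},
    {"slide":[0,0,-0.1],"delta_rot":[0,0,0],"hand":0},
    {"slide":[0,0,-0.1],"delta_rot":[0,0,0],"hand":0}
  ]
}}

```text
time_s: 22.92
eef_pos: [0.5129, -0.2949, 0.058]
eef_rot: [0.001, 0.679, 0.734, 0.0]
wrist_force: [-2.1, 3.9, 7.2]
opening: 0.0
```

>>> {"op": "drive_tool", "data": {
  "deltas": [
    {"slide":[0,0,-0.2],"delta_rot":[0,0,0],"hand":0},
    {"slide":[0,0,-0.5],"delta_rot":[0,0,0],"hand":0},
    {"slide":[0,0,-0.8],"delta_rot":[0,0,0],"hand":0},
    {"slide":[0,0,-0.8],"delta_rot":[0,0,0],"hand":0},
    {"slide":[0,0,-0.3],"delta_rot":[0,0,0],"hand":0}
  ]
}}

```text
time_s: 23.55
eef_pos: [0.5139, -0.2957, 0.1897]
eef_rot: [0.003, 0.679, 0.734, 0.0]
wrist_force: [1.2, 0.4, 0.4]
opening: -0.001
```

Run:
```python
from h import *
st(); snap('wrist','w11'); snap('scene','s11'); snap('top','t11'); zoom('s11',165,325,160,280,5,'s11z')
```

```text
t 23.55 p [ 0.5139 -0.2957  0.1897] ydeg 4.42 z [ 0.0042 -0.0038 -1.    ] F [1.2  0.42 0.37] T [-0.02  0.03  0.04] op -0.001 q [-0.72  0.26  1.61 -0.    1.28 -0.8 ]
```

View pics/s11z.png

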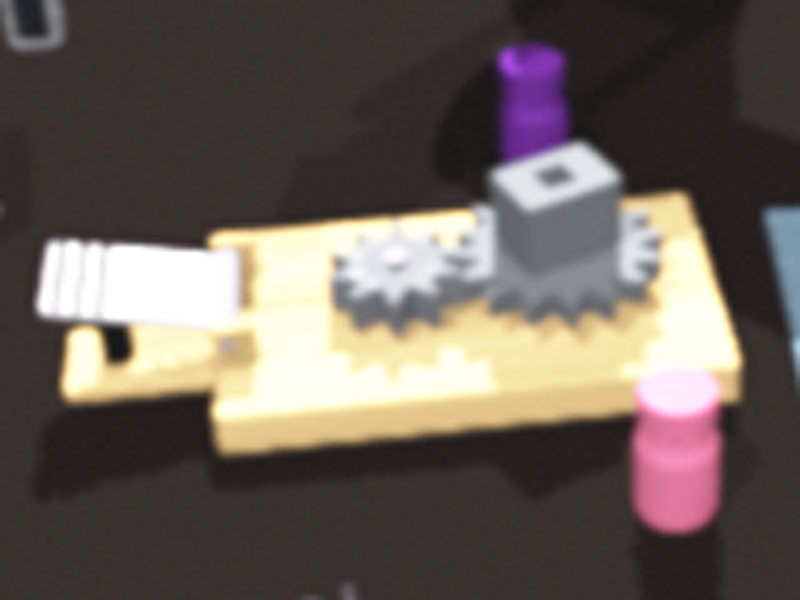

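View pics/t11.png

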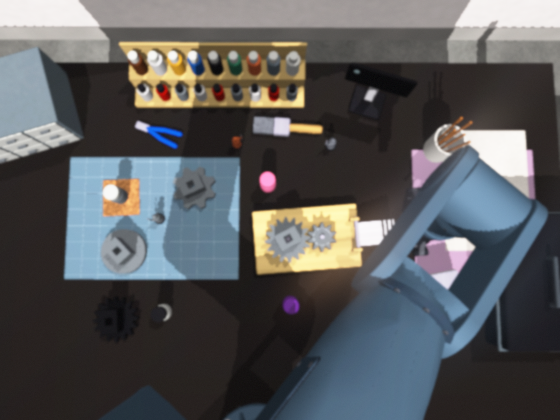

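View pics/s11.png

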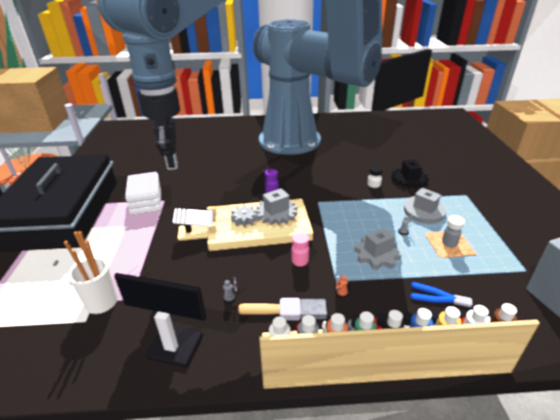

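Run:
```python
from h import *
ctrl.hand_in(); st()
```

```text
the job is handed in; nothing more can be done
the job is handed in; nothing more can be done
```

The job is handed in at about 23.6 s of the 72 s allowed, with every step done in the order asked.

- **Paint pot:** It stands upright on the cork pad, set down at (0.600, 0.339).
- **Platter:** It slid over the spindle and into the drive gear without rocking or force. It touched the seat at the right height: the tool had risen 36 mm from where it gripped the platter on the table. The picture after release shows it flat and meshed.
- **Pedal:** It sank from 57 mm to about 38 mm. There the force jumped to about 40 N at the fingertips with almost no further travel, so it was at its stop. The platter turned with the gear. After I eased off, the pedal looked the same as at rest.

The last scene and top pictures show the other objects still in place, though the arm hid the tins from the top camera. The gripper was clear of everything, with wrist force around 1 N. No check failed or disagreed; the camera estimates of the spindle and gear positions agreed to about 1–2 mm, except a few blurry scene-view points that were up to 7 mm off, which I did not use.

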